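# Fit the retaining ring on a mould clamp pillar

### The arm

A 6-joint arm with a two-finger parallel gripper is mounted at the origin on the work surface. World frame = base frame: x ahead of the robot, y to its left, z up, the work surface at z = 0. Lengths are in m, angles in rad, forces in N, time in s.
With the tool pointing down it reaches from about 0.275 to 0.725 m from the base axis. Payload 5.6 kg.
Tool frame: the origin (TCP) lies midway between the tips of the shut fingers; the grasp point (between the pads) lies 19 mm behind it (robot.hold_point_z is the distance from the TCP to the grasp point, in m); z points along the fingers, y is the direction in which the jaws open and shut (so a half turn about z gives the same grasp; the last joint's range is limited). The gripper opens to 85 mm and grips with 20 to 120 N. Pads are 22 mm wide; open, the fingers measure 114 mm over their backs; the gripper's body (76 mm by 85 mm) begins 54 mm behind the grasp point. The pads swing forward as they close: fully open they stand 13 mm farther back than shut.
Start: joints at [1.603, 0.255, 0.108, 0, -1.424, -0.285], TCP at [0.138, 0.533, 0.231] pointing down, gripper open.
Joint ranges: [-2.95, 2.95], [-1.21, 1.97], [-1.09, 1.5], [-2.87, 1.71], [-2.94, -0.07], [-3.05, 3.05]. Speed limits (rad/s): [2.57, 2.57, 3.14, 3.14, 3.14, 3.14].

### API

Orientations are given as a rotation vector (axis times angle).
In Python, from workcell import robot, read_camera, camera_info, boxes_of, place_of gives the robot as it stands.
- The arm moves only by the tool step_arm, never from a script. Its argument "steps" is a list of rows, each an object with "claw": the opening in per cent of the stroke, from 0 (shut) to 100 (fully open); "offset": the shift along the tool's x, y, z scaled (see below), a list of three; "twist": the turn, a rotation vector about the tool's x, y, z scaled (see below), a list of three. In form: [{"claw": claw, "offset": [dx, dy, dz], "twist": [rx, ry, rz]}, ...]. A call has 1 to 10 rows; each row is the pose to reach, as a shift and turn from the pose commanded when the call began, along the tool's axes at that moment; what a row does not reach only later rows make up. The controller multiplies each number of a shift by 15 cm and each number of a turn by 120 degrees. A row lasts 1/8 s, in which the tool goes at most 62.5 mm and 10.7 degrees, less where a joint would pass 70% of its speed; a pose out of reach is approached as far as the arm can. A call with a number of a shift or a turn outside -1 to 1 is refused whole. A call with a gripper value outside its range is refused whole. The fingers move at their own pace and stop on an object; "force" is the grip in N (left out, the last holds). Time passes only in rows, so rows that repeat a pose let the fingers close. It gives the time, the measured TCP pose, the force and the opening at its end, in the units of the state.
- robot.sense(): the state, without advancing time (a new reading comes with each control period).
- read_camera(name): name is "side" or "top"; returns the picture (384x512x3 uint8, blue, green, red); there is no depth.
- camera_info(name): a dict with "intrinsics" (3x3 intrinsics, pixels), "pose" (4x4, takes a point from camera to world coordinates). Camera axes: x right, y down, z forward; pixel columns grow to the right and rows downward; lengths in m; the calibration is good to about 2 mm. A picture is of the moment at which its call begins. camera_info takes no time and is no camera call.
- robot.sign_off(): hands the job in, once; it reports no verdict.
Trained networks look in the newest picture that a camera, given by its name, has taken for a name from the list of things; names that differ only in an ending like _2 or _b are one class to them, and where a whole thing is asked for, a point or a joint stands for the part that bears it (a point fixed in the world has none). Each returns a list of dicts, best first, with "confidence" (0 to 1); they miss things now and then, are a little off and sometimes report something else, mostly with a low value. They report only what shows in the picture. A call takes as long as a camera call.
- boxes_of(camera, thing): "xy" ([column, row] as shares, 0 to 1, of the picture: columns of its width, rows of its height, amid what is visible of it).
- place_of(camera, thing): "xy" ([column, row] as shares, 0 to 1, of the picture: columns of its width, rows of its height: a listed point, or the origin of a listed thing).
The state is a dict: "time_s": time; "joint_positions": joint angles; "qd": joint speeds; "joint_efforts": joint torques, N m; "ee_pos": TCP position; "tcp_rot": TCP orientation; "contact_force": force on the tool from outside, world axes, zero at the start; "wrist_torque": the same for the moment, N m; "width": opening from 0.0 (shut) to 1.0 (fully open).
Only numpy, scipy, OpenCV 4.12 (cv2) and the standard library are available. Lean on these libraries where they do the work, as an engineer would, in place of code of your own. Each camera call takes 0.05 s, during which the arm holds its last target.

### The job

One of the two clamp pillars on the bench still has an empty groove. Squeeze the handles of the pliers that stand in the wooden stand so that they spread the retaining ring on their tips, carry the ring to the bare pillar, slide it down over the end until it lies on the red hub and let it close into the groove. Then draw the pliers off and put them in the grey bin; handle the ring only with the pliers.

Things in the scene. Friction and masses are not known exactly. Their poses are not given: they have to be found in the camera images.
- pliers_pivot (a point): Pivot of the ring pliers: 134 mm tall, 180 g, standing tips down in a wooden stand. z up along them, x level towards the ring, y across the handles. 68 mm below are two 6 mm steel pins, standing in the eyes of the ring. Handles squeezed to the stop: pins and ring fully spread. Eased to 44 mm over the handles: ring closes, and the pins draw out upwards.
- pliers_grip (a point): Where to grip, midway between the two teal handles, 50 mm above the pivot, axes alike. Fingers close along y. The handles flare upwards: 57 mm over their outer faces here, 67 mm at the top 16 mm higher, 16 mm wide in x. A spring holds them apart; squeezed with 30 to 40 N they meet a stop at about 17 mm. Eased to 44 mm (40 to 48), the spring still presses them on the fingers, 6 N each: held.
- ring: Brass-coloured open sprung ring, 6 mm thick, bore 36, outside 50 mm, 26 g; two ears with eyes at its gap. Origin on its axis at the underside; z its axis; x from gap (pliers side) to back. The pins are 36 mm from the origin, 25 to 30 mm when spread. Fully spread, it clears the pillar by about 2 mm all round with the pillar's axis 1 mm from the origin towards the gap (x = -1 mm).
- post_shoulder (a point): On the axis of the bare (greased) pillar, level with the top of its red hub (68 mm wide, 45 mm above the bench), on which the ring must lie. Groove above the hub: 16 mm high, 35 mm diameter; then the 41 mm end, tapering to 20 mm at its top 35 mm above this point. Olive base 100 mm square, low red arm along x. The ring may face any way. A twin pillar already has its ring.
- bin: Open grey bin on the bench, 100 mm square, 80 mm high, walls and floor 4 mm. Origin at the centre of its underside. The pliers go in upright or leaning, tips down.

How it is judged:
By the outcome, as a careful person would: the job done as asked, in the order asked, and still so for the second after the job is handed in, with the robot touching nothing.
It also fails if it takes over 54 s, if anything falls off the work surface, if the arm or the gripper's body presses on something with over 40 N, if the wrist force passes 120 N, or if a joint passes its speed limit or range.

## Working session

There is one attempt and no reset: what is moved stays moved. The work goes in short steps, Python scripts to look and compute and a tool call to move; the robot and the scene stay as the last step left them, time stands still between calls to the robot, and variables do not carry over. Pictures are saved under pics/ and viewed, and the job is handed in when it is done.

Besides the shell and the picture viewer there is one more tool, called after "Request:" as name(argument=value, ...), one argument or row to a line, values as JSON. step_arm: Moves the arm, as the interface text tells. Its arguments: {"type":"object","properties":{"steps":{"type":"array","items":{"type":"object","properties":{"claw":{"type":"number"},"offset":{"type":"array","items":{"type":"number","minimum":-1,"maximum":1}},"twist":{"type":"array","items":{"type":"number","minimum":-1,"maximum":1}}}}},"force":{"type":"number"}},"required":["steps"]}

```bash
ls; mkdir -p pics; cat > h.py <<'E'
import numpy as np, cv2
from workcell import robot, read_camera, camera_info, boxes_of, place_of
E
python3 - <<'E'
from h import *
for c in ("side","top"):
    im=read_camera(c); cv2.imwrite(f"pics/{c}0.png",im)
    i=camera_info(c); print(c,np.round(i["intrinsics"],1).tolist(),np.round(i["pose"],3).tolist())
    for t in ("pliers_pivot","pliers_grip","ring","post_shoulder","bin"):
        for r in place_of(c,t)[:3]: print(t,"place",np.round(np.array(r["xy"])*[512,384],1),round(r["confidence"],2))
        
print({k:np.round(v,3).tolist() for k,v in robot.sense().items()}, robot.hold_point_z)
E
```

```text
pics
side [[360.4, 0.0, 262.1], [0.0, 360.4, 193.1], [0.0, 0.0, 1.0]] [[0.927, -0.223, 0.301, 0.282], [-0.374, -0.523, 0.765, -0.633], [-0.014, -0.822, -0.569, 0.546], [0.0, 0.0, 0.0, 1.0]]
pliers_pivot place [292.4 218.2] 0.62
pliers_grip place [295.7 195.1] 0.6
ring place [309.9 237.1] 0.66
post_shoulder place [256.8 174.2] 0.82
bin place [293.6 356.1] 0.85
top [[399.7, 0.0, 257.4], [0.0, 399.7, 183.3], [0.0, 0.0, 1.0]] [[-0.009, -0.981, 0.193, 0.345], [-1.0, 0.012, 0.016, -0.02], [-0.018, -0.193, -0.981, 1.078], [0.0, 0.0, 0.0, 1.0]]
pliers_pivot place [305.8 179.5] 0.81
pliers_grip place [307.6 174.3] 0.78
ring place [305.4 171.9] 0.43
post_shoulder place [208.8 182.4] 0.73
post_shoulder place [309.3 182.2] 0.45
bin place [386.1 222.8] 0.68
{'time_s': 0.6, 'joint_positions': [1.603, 0.255, 0.108, -0.0, -1.424, -0.285], 'qd': [-0.001, 0.0, 0.001, 0.0, -0.001, -0.0], 'joint_efforts': [0.002, -38.618, 23.798, 5.366, -0.001, -0.0], 'ee_pos': [0.138, 0.532, 0.231], 'tcp_rot': [3.116, -0.396, -0.0], 'contact_force': [0.478, -0.415, -0.987], 'wrist_torque': [-0.031, 0.013, -0.017], 'width': 1.0} 0.0187
```

View pics/side0.png

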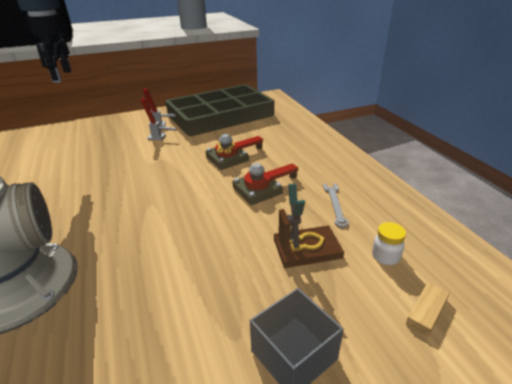

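View pics/top0.png

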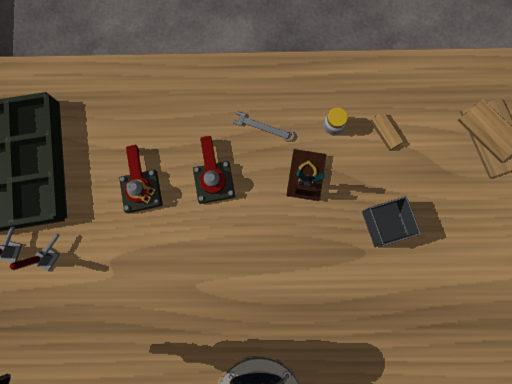

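```bash
cat >> h.py <<'E'
def ray(c,p):
    i=camera_info(c);K=np.array(i["intrinsics"]);T=np.array(i["pose"])
    d=T[:3,:3]@np.linalg.solve(K,[p[0],p[1],1.]); return T[:3,3],d/np.linalg.norm(d)
def tri(ps,pt):
    (a,u),(b,v)=ray("side",ps),ray("top",pt)
    s=np.linalg.lstsq(np.c_[u,-v],b-a,rcond=None)[0]
    p,q=a+s[0]*u,b+s[1]*v
    return (p+q)/2,np.linalg.norm(p-q)
def proj(c,P):
    i=camera_info(c);K=np.array(i["intrinsics"]);T=np.array(i["pose"])
    q=K@(T[:3,:3].T@(np.array(P)-T[:3,3])); return q[:2]/q[2]
def atz(c,p,z):
    a,u=ray(c,p); return a+u*(z-a[2])/u[2]
E
python3 - <<'E'
from h import *
for n,a,b in (("pivot",(292.4,218.2),(305.8,179.5)),("grip",(295.7,195.1),(307.6,174.3)),("ring",(309.9,237.1),(305.4,171.9)),("post",(256.8,174.2),(208.8,182.4)),("post2",(256.8,174.2),(309.3,182.2)),("bin",(293.6,356.1),(386.1,222.8))):
    print(n,np.round(tri(a,b),4) if 0 else (np.round(tri(a,b)[0],4),round(tri(a,b)[1],4)))
print(atz("side",(256.8,174.2),.045),atz("top",(208.8,182.4),.045),atz("side",(293.6,356.1),0),atz("top",(386.1,222.8),0))
E
```

```text
pivot (array([ 0.5469, -0.1251,  0.0894]), np.float64(0.0011))
grip (array([ 0.5501, -0.1245,  0.1446]), np.float64(0.0028))
ring (array([ 0.5832, -0.1322,  0.0308]), np.float64(0.006))
post (array([0.558 , 0.1238, 0.0481]), np.float64(0.0135))
post2 (array([ 0.4968, -0.1154,  0.2069]), np.float64(0.041))
bin (array([ 4.446e-01, -3.457e-01,  2.000e-04]), np.float64(0.0001))
[0.56679493 0.12835465 0.045     ] [0.55199668 0.12576827 0.045     ] [ 0.44466204 -0.34557577  0.        ] [ 0.44454992 -0.34572926  0.        ]
```

The bare pillar is the near one: side (257,178), top (212,180). The twin, at side (226,148), top (140,190), shows brass. I'll zoom in to refine the measurements.

```bash
python3 - <<'E'
from h import *
s=cv2.imread("pics/side0.png");t=cv2.imread("pics/top0.png")
def crop(im,x,y,w,h,k): return cv2.resize(im[y:y+h,x:x+w],None,fx=k,fy=k,interpolation=cv2.INTER_CUBIC)
a=crop(s,225,150,80,60,5);b=crop(t,180,130,80,80,5);c=crop(s,265,175,90,95,5)[:400];d=crop(t,275,140,65,65,5)
def put(rows):
    h=max(r.shape[0] for r in rows);return np.hstack([cv2.copyMakeBorder(r,0,h-r.shape[0],0,0,0) for r in rows])
cv2.imwrite("pics/z1.png",put([a,b[:, :390]])); 
cv2.imwrite("pics/z2.png",put([crop(s,265,175,90,95,5),d]))
# project hypotheses
for P in [(.552,.126,.045),(.552,.126,.08),(.558,.124,.045),(.567,.128,.045)]:
    print(P,proj("side",P).round(1),proj("top",P).round(1))
E
```

```text
(0.552, 0.126, 0.045) [251.9 175.8] [208.7 182.4]
(0.552, 0.126, 0.08) [251.5 164.2] [206.8 179.7]
(0.558, 0.124, 0.045) [254.3 175.7] [209.5 180.2]
(0.567, 0.128, 0.045) [256.9 174.2] [208.  176.9]
```

View pics/z1.png

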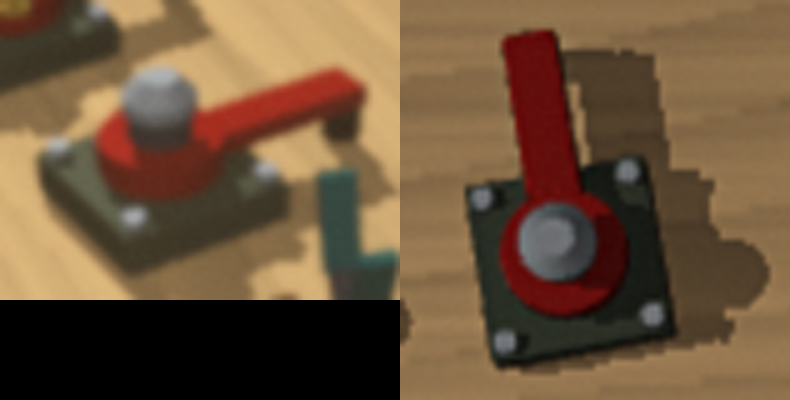

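View pics/z2.png

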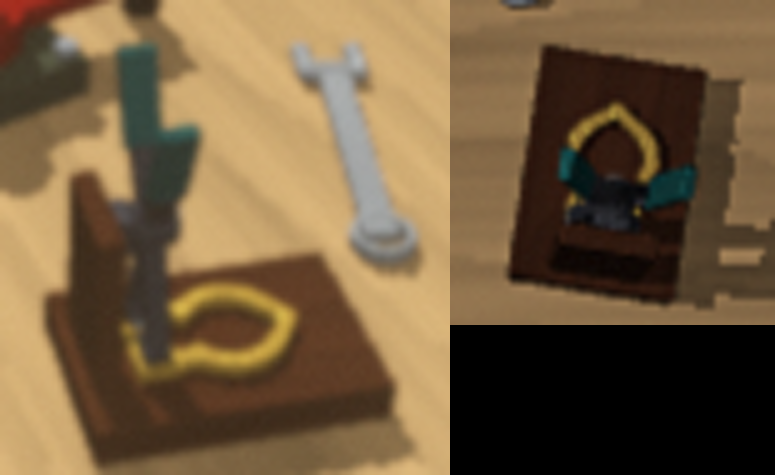

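```bash
python3 - <<'E'
from h import *
t=cv2.imread("pics/top0.png").astype(int);s=cv2.imread("pics/side0.png").astype(int)
def c(x,y):return (180+(x-400)/5-.4,130+y/5-.4)
print("bolts z.02",atz("top",c(566.75,256),.022),"hub",atz("top",c(564,252),.045),"head",atz("top",c(557,242),.066),"tip",atz("top",c(556,238),.08))
sc=lambda x,y:(225+x/5-.4,150+y/5-.4)
def px(P):return 
print("side hub bottom-left/right col", sc(161,0))
for P in [(.555,.118),(.553,.117),(.56,.117),(.557,.119)]:
    for z in (.08,.061,.045): 
        q=proj("side",P+(z,)); print(P,z,((q+.4-[225,150])*5).round(0), ((proj("top",P+(z,))+.4-[180,130])*5+[400,0]).round(0))
E
```

```text
bolts z.02 [0.56086562 0.11783698 0.022     ] hub [0.55834386 0.1163241  0.045     ] head [0.55934907 0.11726179 0.066     ] tip [0.55848315 0.11590698 0.08      ]
side hub bottom-left/right col (256.8, 149.6)
(0.555, 0.118) 0.08 [145.  79.] [552. 245.]
(0.555, 0.118) 0.061 [146. 111.] [557. 252.]
(0.555, 0.118) 0.045 [147. 137.] [561. 258.]
(0.553, 0.117) 0.08 [142.  81.] [554. 249.]
(0.553, 0.117) 0.061 [143. 113.] [559. 256.]
(0.553, 0.117) 0.045 [144. 139.] [563. 262.]
(0.56, 0.117) 0.08 [155.  78.] [554. 235.]
(0.56, 0.117) 0.061 [156. 110.] [559. 243.]
(0.56, 0.117) 0.045 [157. 136.] [563. 249.]
(0.557, 0.119) 0.08 [148.  78.] [550. 241.]
(0.557, 0.119) 0.061 [149. 109.] [555. 248.]
(0.557, 0.119) 0.045 [150. 136.] [559. 255.]
```

```bash
cat > ov.py <<'E'
from h import *
import sys
def overlay(piv,yaw,ims):
    R=np.array([[np.cos(yaw),-np.sin(yaw),0],[np.sin(yaw),np.cos(yaw),0],[0,0,1]])
    W=lambda p:np.array(piv)+R@np.array(p)
    th=np.linspace(.25,2*np.pi-.25,40)+np.pi
    ring=lambda r:[W((.036+r*np.cos(a),r*np.sin(a),-.068)) for a in th]
    h=[]
    segs=[ring(.018),ring(.025)]
    for s in(1,-1):
        segs.append([W((x,s*.0335,.066)) for x in(-.008,.008)])
        segs.append([W((x,s*.0285,.050)) for x in(-.008,.008)])
        segs.append([W((0,0,-.068)),W((0,0,0)),W((0,0,.05))])
    for c,(im,x,y,w,hh) in ims.items():
        k=6
        o=cv2.resize(im[y:y+hh,x:x+w],None,fx=k,fy=k,interpolation=cv2.INTER_CUBIC)
        for sg in segs:
            p=np.array([(proj(c,P)-[x,y]+.5)*k for P in sg]).round().astype(int)
            cv2.polylines(o,[p],False,(255,0,255),1)
        yield o
E
python3 - <<'E'
from ov import *
s=cv2.imread("pics/side0.png");t=cv2.imread("pics/top0.png")
a,b=list(overlay((.5475,-.125,.089),np.radians(-8.4),{"side":(s,265,175,68,85),"top":(t,275,140,60,60)}))
b=cv2.copyMakeBorder(b,0,a.shape[0]-b.shape[0],0,0,0)
cv2.imwrite("pics/o1.png",np.hstack([a,b]))
E
```

```text
(no output)
```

View pics/o1.png

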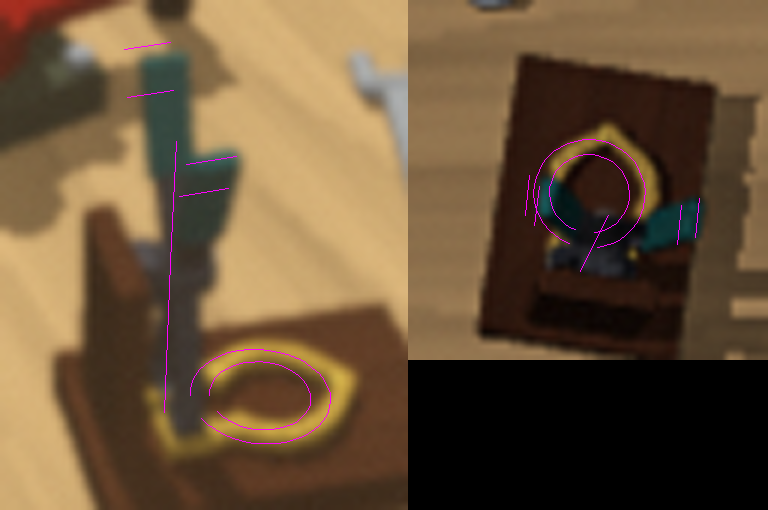

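```bash
python3 - <<'E'
from ov import *
s=cv2.imread("pics/side0.png");t=cv2.imread("pics/top0.png")
a,b=list(overlay((.551,-.1295,.087),np.radians(-8.4),{"side":(s,265,175,68,85),"top":(t,275,140,60,60)}))
b=cv2.copyMakeBorder(b,0,a.shape[0]-b.shape[0],0,0,0)
cv2.imwrite("pics/o2.png",np.hstack([a,b]))
for c in ("side","top"):
  for n in range(3):
    read_camera(c)
    for th in ("pliers_pivot","pliers_grip","ring","post_shoulder"): print(c,th,[(np.round(np.array(r["xy"])*[512,384],1),round(r["confidence"],2)) for r in place_of(c,th)[:2]])
    break
E
```

```text
side pliers_pivot [(array([294.8, 221. ]), 0.95)]
side pliers_grip [(array([297. , 196.8]), 0.66)]
side ring [(array([309.9, 239.4]), 0.83)]
side post_shoulder [(array([258.2, 175.8]), 0.89)]
top pliers_pivot [(array([308.3, 182.4]), 0.5), (array([309., 175.]), 0.22)]
top pliers_grip [(array([309.2, 174.8]), 0.71)]
top ring [(array([306.5, 172.3]), 0.61)]
top post_shoulder [(array([207.9, 181.6]), 0.93), (array([308.3, 169.6]), 0.33)]
```

View pics/o2.png

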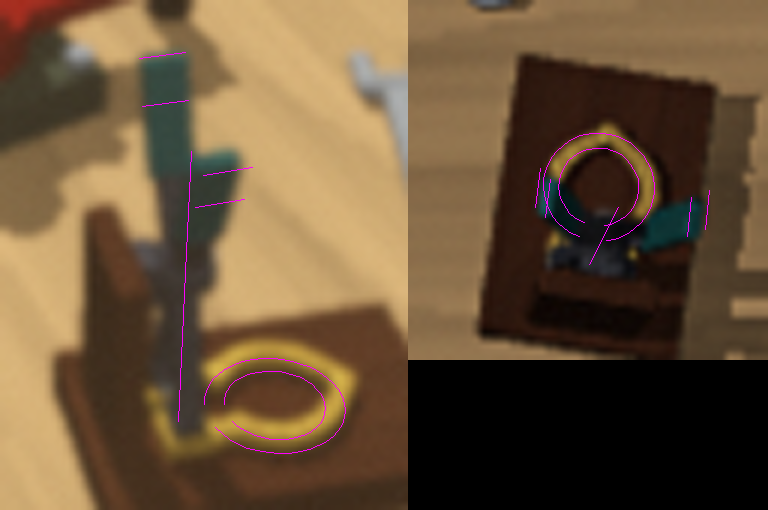

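```bash
cat > mv.py <<'E'
from h import *
from scipy.spatial.transform import Rotation as R
def go(p,yaw=None,tilt=None):
    s=robot.sense();R0=R.from_rotvec(s["tcp_rot"]);p0=np.array(s["ee_pos"])
    d=R0.inv().apply(np.array(p)-p0)
    out=d/.15
    tw=None
    if yaw is not None:
        best=None
        for k in(0,np.pi):
            # tool z down, tool x horizontal at angle yaw (+pi)
            a=yaw+k; M=np.array([[np.cos(a),np.sin(a),0],[np.sin(a),-np.cos(a),0],[0,0,-1]]).T
            r=(R0.inv()*R.from_matrix(M)).as_rotvec()
            if best is None or np.linalg.norm(r)<np.linalg.norm(best): best=r
        tw=best/np.radians(120)
    print("pos",p0.round(4),"x-axis yaw",np.degrees(np.arctan2(*R0.as_matrix()[[1,0],0])).round(2),"zaxis",R0.as_matrix()[:,2].round(3))
    print("offset",out.round(3),"twist",None if tw is None else tw.round(4),"F",np.round(s["contact_force"],2),"w",round(s["width"]*85,2),"t",round(s["time_s"],2))
E
python3 - <<'E'
from mv import *
go((.551,-.1295,.23),np.radians(-8.4))
E
```

```text
pos [0.1375 0.5325 0.2313] x-axis yaw -14.48 zaxis [-0. -0. -1.]
offset [3.773 3.584 0.009] twist [ 0.     -0.     -0.0507] F [0.18 0.4  0.34] w 84.9 t 1.1
```

Request:
step_arm(
  steps=[
    {"claw": 100, "offset": [0.94, 0.9, 0], "twist": [0, 0, -0.05]},
    {"claw": 100, "offset": [0.94, 0.9, 0], "twist": [0, 0, -0.05]},
    {"claw": 100, "offset": [0.94, 0.9, 0], "twist": [0, 0, -0.05]},
    {"claw": 100, "offset": [0.94, 0.9, 0], "twist": [0, 0, -0.05]},
  ],
)

```text
time_s: 1.6
ee_pos: [0.2415, 0.364, 0.2321]
tcp_rot: [-3.131, 0.237, -0.001]
contact_force: [0.4, 0.5, 0.0]
width: 1.003
```

```bash
python3 - <<'E'
from mv import *
go((.551,-.1295,.23),np.radians(-8.4))
E
```

```text
pos [0.2415 0.364  0.2321] x-axis yaw -8.65 zaxis [ 0.001  0.001 -1.   ]
offset [2.534 2.942 0.011] twist [-0.0006 -0.0002 -0.0021] F [0.41 0.54 0.04] w 85.24 t 1.6
```

Request:
step_arm(
  steps=[
    {"claw": 100, "offset": [0.84, 0.97, 0], "twist": [0, 0, 0]},
    {"claw": 100, "offset": [0.84, 0.97, 0], "twist": [0, 0, 0]},
    {"claw": 100, "offset": [0.84, 0.97, 0], "twist": [0, 0, 0]},
    {"claw": 100, "offset": [0.84, 0.97, 0], "twist": [0, 0, 0]},
  ],
)

```text
time_s: 2.1
ee_pos: [0.3448, 0.2016, 0.2315]
tcp_rot: [-3.132, 0.24, -0.001]
contact_force: [0.5, 0.4, 0.5]
width: 1.002
```

Request:
step_arm(
  steps=[
    {"claw": 100, "offset": [0.84, 0.97, 0], "twist": [0, 0, 0]},
    {"claw": 100, "offset": [0.84, 0.97, 0], "twist": [0, 0, 0]},
    {"claw": 100, "offset": [0.84, 0.97, 0], "twist": [0, 0, 0]},
    {"claw": 100, "offset": [0.84, 0.97, 0], "twist": [0, 0, 0]},
  ],
)

```text
time_s: 2.6
ee_pos: [0.448, 0.0394, 0.2307]
tcp_rot: [3.132, -0.24, -0.001]
contact_force: [-0.9, 0.7, -0.1]
width: 0.999
```

```bash
python3 - <<'E'
from mv import *
go((.551,-.1295,.23),np.radians(-8.4))
E
```

```text
pos [0.448  0.0394 0.2307] x-axis yaw -8.76 zaxis [-0.001 -0.001 -1.   ]
offset [0.85  1.008 0.005] twist [ 0.0004  0.0004 -0.003 ] F [-0.95  0.66 -0.09] w 84.95 t 2.6
```

Request:
step_arm(
  steps=[
    {"claw": 100, "offset": [0.84, 1.0, 0.0], "twist": [0, 0, -0.003]},
    {"claw": 100, "offset": [0.84, 1.0, 0.0], "twist": [0, 0, -0.003]},
    {"claw": 100, "offset": [0.84, 1.0, 0.0], "twist": [0, 0, -0.003]},
    {"claw": 100, "offset": [0.84, 1.0, 0.0], "twist": [0, 0, -0.003]},
    {"claw": 100, "offset": [0.84, 1.0, 0.0], "twist": [0, 0, -0.003]},
    {"claw": 100, "offset": [0.84, 1.0, 0.0], "twist": [0, 0, -0.003]},
  ],
)

```text
time_s: 3.35
ee_pos: [0.549, -0.1237, 0.2316]
tcp_rot: [-3.134, 0.219, -0.001]
contact_force: [-1.6, 0.2, -0.4]
width: 0.997
```

```bash
python3 - <<'E'
from mv import *
go((.551,-.1295,.119),np.radians(-8.4))
s=read_camera("side");t=read_camera("top");cv2.imwrite("pics/s1.png",s);cv2.imwrite("pics/t1.png",t)
k=4
cv2.imwrite("pics/c1.png",np.hstack([cv2.resize(s[130:280,240:340],None,fx=k,fy=k),cv2.resize(t[80:230,260:360],None,fx=k,fy=k)]))
p=robot.sense()["ee_pos"]; print(proj("side",p),proj("top",p))
E
```

```text
pos [ 0.549  -0.1237  0.2316] x-axis yaw -8.01 zaxis [ 0.  0. -1.]
offset [0.019 0.037 0.751] twist [-0.0002 -0.0002  0.0033] F [-1.55  0.16 -0.35] w 84.78 t 3.35
[296.11967838 155.52180198] [311.72209116 165.57857715]
```

View pics/c1.png

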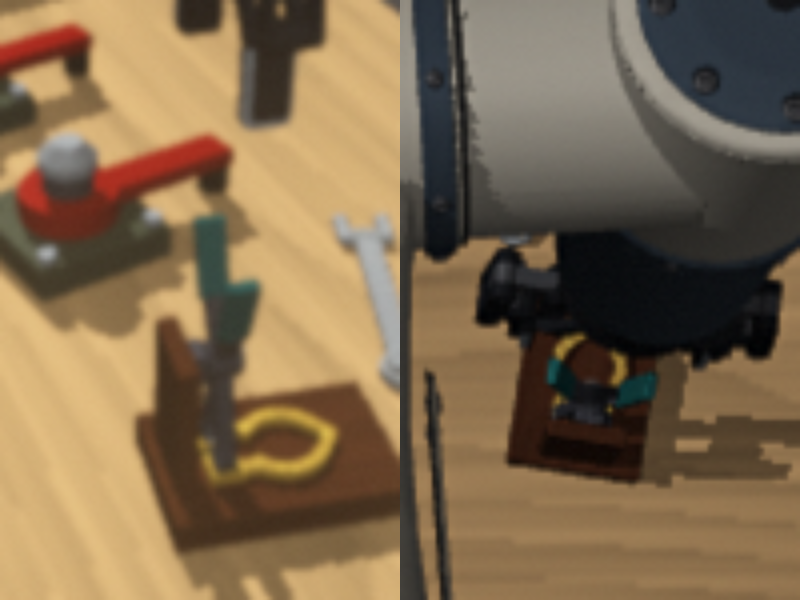

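Request:
step_arm(
  steps=[
    {"claw": 100, "offset": [0.02, 0.037, 0.1]},
    {"claw": 100, "offset": [0.02, 0.037, 0.3]},
    {"claw": 100, "offset": [0.02, 0.037, 0.5]},
    {"claw": 100, "offset": [0.02, 0.037, 0.7]},
    {"claw": 100, "offset": [0.02, 0.037, 0.75]},
    {"claw": 100, "offset": [0.02, 0.037, 0.75]},
  ],
)

```text
invalid input
```

```bash
python3 - <<'E'
from mv import *
go((.551,-.1295,.119),np.radians(-8.4))
s=read_camera("side");cv2.imwrite("pics/s2.png",s)
k=8
cv2.imwrite("pics/c2.png",cv2.resize(s[180:255,255:335],None,fx=k,fy=k,interpolation=cv2.INTER_CUBIC))
E
```

```text
pos [ 0.549  -0.1239  0.2319] x-axis yaw -8.0 zaxis [ 0.001  0.    -1.   ]
offset [0.018 0.035 0.753] twist [-0.0002 -0.0005  0.0033] F [ 0.7  -0.36  0.02] w 85.24 t 3.45
```

View pics/c2.png

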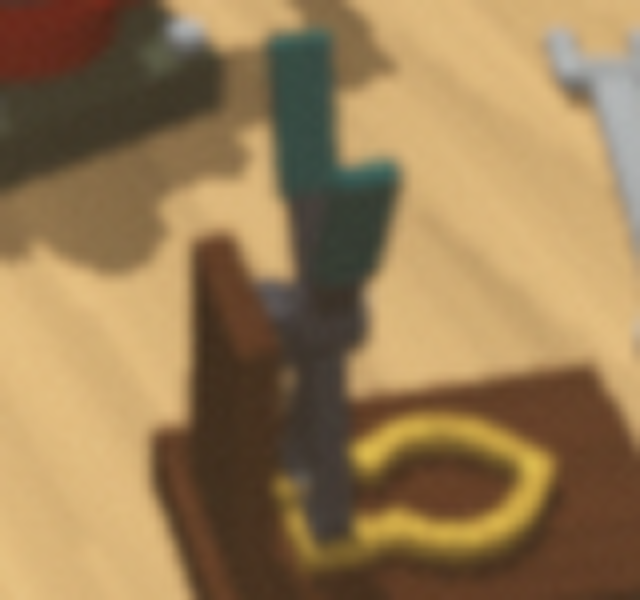

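The call was refused because it had no twist, so nothing moved. I'll resend it with twist included.

Request:
step_arm(
  steps=[
    {"claw": 100, "offset": [0.02, 0.037, 0.1], "twist": [0, 0, 0]},
    {"claw": 100, "offset": [0.02, 0.037, 0.3], "twist": [0, 0, 0]},
    {"claw": 100, "offset": [0.02, 0.037, 0.5], "twist": [0, 0, 0]},
    {"claw": 100, "offset": [0.02, 0.037, 0.7], "twist": [0, 0, 0]},
    {"claw": 100, "offset": [0.02, 0.037, 0.75], "twist": [0, 0, 0]},
    {"claw": 100, "offset": [0.02, 0.037, 0.75], "twist": [0, 0, 0]},
  ],
)

```text
time_s: 4.25
ee_pos: [0.5512, -0.1315, 0.1187]
tcp_rot: [3.133, -0.222, -0.001]
contact_force: [-0.2, -0.3, 1.4]
width: 1.001
```

```bash
python3 - <<'E'
from mv import *
go((.551,-.1295,.119),np.radians(-8.4))
s=read_camera("side");cv2.imwrite("pics/s3.png",s)
k=8
cv2.imwrite("pics/c3.png",cv2.resize(s[180:255,255:335],None,fx=k,fy=k,interpolation=cv2.INTER_CUBIC))
E
```

```text
pos [ 0.5512 -0.1315  0.1187] x-axis yaw -8.11 zaxis [-0.001 -0.    -1.   ]
offset [-0.003 -0.013 -0.002] twist [0.0002 0.0002 0.0024] F [-0.2  -0.27  1.4 ] w 85.11 t 4.25
```

View pics/c3.png

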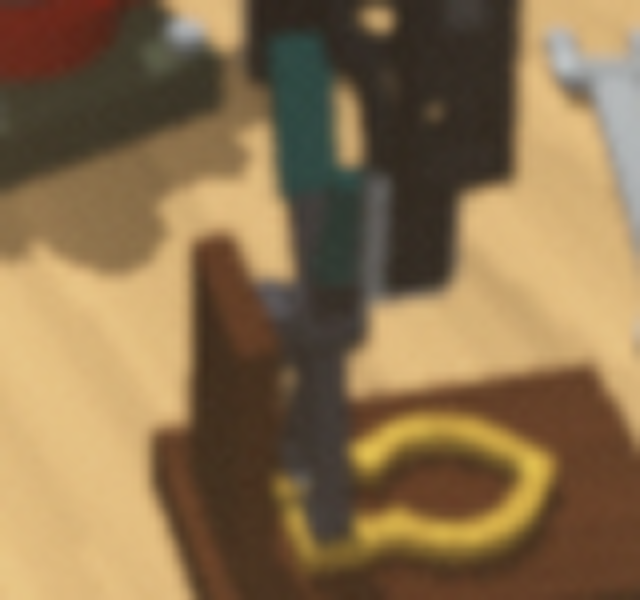

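Request:
step_arm(
  force=35,
  steps=[
    {"claw": 60, "offset": [0, -0.01, 0], "twist": [0, 0, 0]},
    {"claw": 60, "offset": [0, -0.01, 0], "twist": [0, 0, 0]},
    {"claw": 60, "offset": [0, -0.01, 0], "twist": [0, 0, 0]},
    {"claw": 60, "offset": [0, -0.01, 0], "twist": [0, 0, 0]},
  ],
)

```text
time_s: 4.8
ee_pos: [0.5539, -0.1302, 0.1222]
tcp_rot: [3.133, -0.221, 0.011]
contact_force: [0.1, 0.6, 9.6]
width: 0.599
```

```bash
python3 - <<'E'
from mv import *
go((.551,-.1295,.119),np.radians(-8.4))
s=read_camera("side");cv2.imwrite("pics/s4.png",s)
k=8
cv2.imwrite("pics/c4.png",cv2.resize(s[180:255,255:335],None,fx=k,fy=k,interpolation=cv2.INTER_CUBIC))
E
```

```text
pos [ 0.5539 -0.1302  0.1222] x-axis yaw -8.07 zaxis [ 0.007 -0.001 -1.   ]
offset [-0.02  -0.002  0.021] twist [ 0.0002 -0.0034  0.0028] F [0.1  0.6  9.61] w 50.95 t 4.8
```

View pics/c4.png

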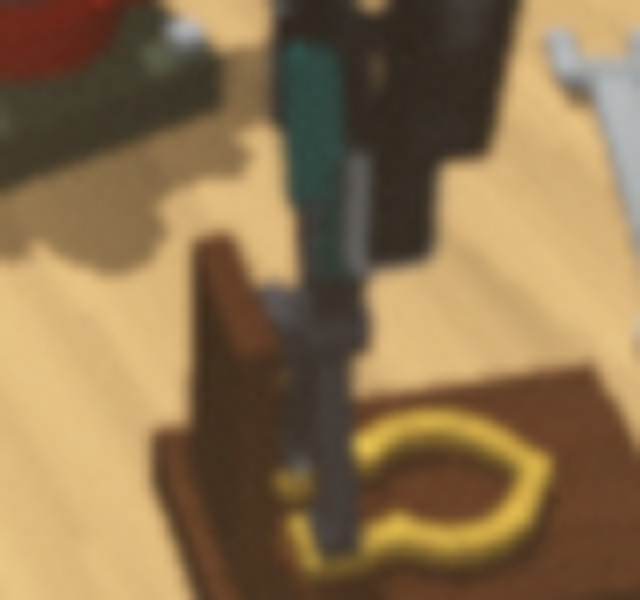

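Request:
step_arm(
  force=35,
  steps=[
    {"claw": 45, "offset": [0, 0, -0.02], "twist": [0, 0, 0]},
    {"claw": 30, "offset": [0, 0, -0.03], "twist": [0, 0, 0]},
    {"claw": 10, "offset": [0, 0, -0.035], "twist": [0, 0, 0]},
    {"claw": 0, "offset": [0, 0, -0.035], "twist": [0, 0, 0]},
    {"claw": 0, "offset": [0, 0, -0.035], "twist": [0, 0, 0]},
    {"claw": 0, "offset": [0, 0, -0.035], "twist": [0, 0, 0]},
  ],
)

```text
time_s: 5.6
ee_pos: [0.5529, -0.1299, 0.1247]
tcp_rot: [-3.134, 0.222, -0.005]
contact_force: [4.9, 1.5, 2.6]
width: 0.166
```

```bash
python3 - <<'E'
from mv import *
go((.551,-.1295,.119),np.radians(-8.4))
s=read_camera("side");cv2.imwrite("pics/s5.png",s)
k=8
cv2.imwrite("pics/c5.png",cv2.resize(s[180:255,255:335],None,fx=k,fy=k,interpolation=cv2.INTER_CUBIC))
E
```

```text
pos [ 0.5529 -0.1299  0.1247] x-axis yaw -8.12 zaxis [ 0.003 -0.    -1.   ]
offset [-0.013 -0.     0.038] twist [-0.0001 -0.0016  0.0024] F [4.94 1.49 2.65] w 14.11 t 5.6
```

View pics/c5.png

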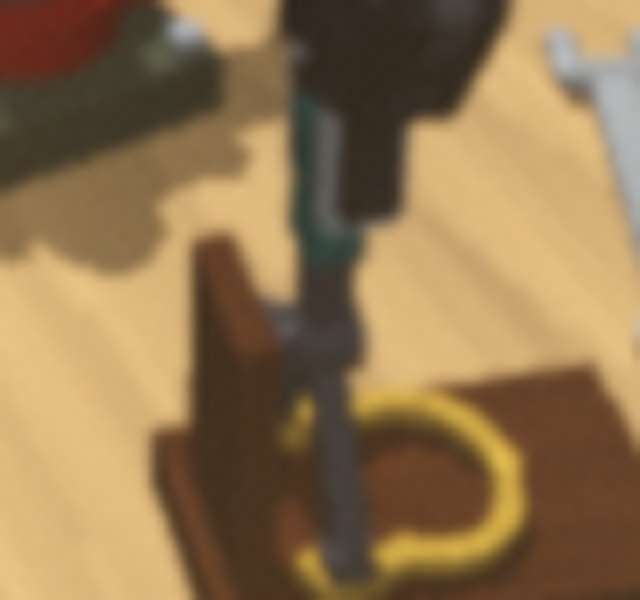

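Request:
step_arm(
  steps=[
    {"claw": 0, "offset": [0, 0, -0.05], "twist": [0, 0, 0]},
    {"claw": 0, "offset": [0, 0, -0.1], "twist": [0, 0, 0]},
    {"claw": 0, "offset": [0, 0, -0.2], "twist": [0, 0, 0]},
    {"claw": 0, "offset": [0, 0, -0.3], "twist": [0, 0, 0]},
    {"claw": 0, "offset": [0, 0, -0.4], "twist": [0, 0, 0]},
    {"claw": 0, "offset": [0, 0, -0.5], "twist": [0, 0, 0]},
    {"claw": 0, "offset": [0, 0, -0.6], "twist": [0, 0, 0]},
    {"claw": 0, "offset": [0, 0, -0.6], "twist": [0, 0, 0]},
  ],
)

```text
time_s: 6.65
ee_pos: [0.5522, -0.1299, 0.2156]
tcp_rot: [-3.134, 0.222, -0.004]
contact_force: [-0.2, 0.2, -2.0]
width: 0.168
```

```bash
python3 - <<'E'
from mv import *
go((.551,-.1295,.21),np.radians(-8.4))
s=read_camera("side");t=read_camera("top");cv2.imwrite("pics/s6.png",s);cv2.imwrite("pics/t6.png",t)
k=6
cv2.imwrite("pics/c6.png",np.hstack([cv2.resize(s[150:250,260:335],None,fx=k,fy=k,interpolation=cv2.INTER_CUBIC),cv2.resize(t[115:215,275:330],None,fx=k,fy=k,interpolation=cv2.INTER_CUBIC)]))
E
```

```text
pos [ 0.5522 -0.1299  0.2156] x-axis yaw -8.12 zaxis [ 0.003 -0.    -1.   ]
offset [-0.008 -0.001  0.038] twist [-0.0001 -0.0013  0.0023] F [-0.17  0.23 -1.96] w 14.26 t 6.65
```

View pics/c6.png

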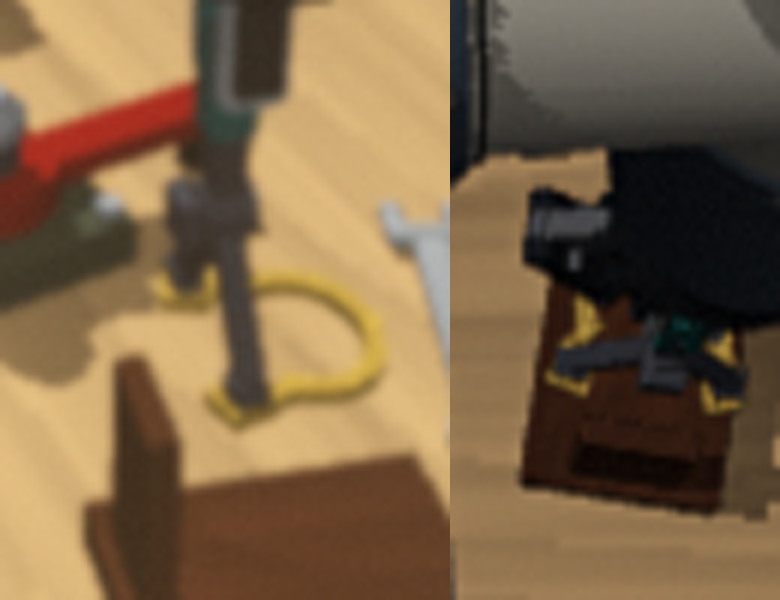

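```bash
python3 - <<'E'
from mv import *
print(np.round(robot.sense()["joint_positions"],3))
E
```

```text
[ 0.045  0.293  0.116 -0.    -1.394  1.384]
```

Request:
step_arm(
  steps=[
    {"claw": 0, "offset": [0, 0, -0.1], "twist": [0, 0, 0.09]},
    {"claw": 0, "offset": [0, -0.2, -0.1], "twist": [0, 0, 0.18]},
    {"claw": 0, "offset": [0, -0.4, -0.1], "twist": [0, 0, 0.26]},
    {"claw": 0, "offset": [0, -0.6, -0.1], "twist": [0, 0, 0.35]},
    {"claw": 0, "offset": [0, -0.8, -0.1], "twist": [0, 0, 0.44]},
    {"claw": 0, "offset": [0, -1.0, -0.1], "twist": [0, 0, 0.53]},
    {"claw": 0, "offset": [0, -1.0, -0.1], "twist": [0, 0, 0.61]},
    {"claw": 0, "offset": [0, -1.0, -0.1], "twist": [0, 0, 0.7]},
    {"claw": 0, "offset": [0, -1.0, -0.1], "twist": [0, 0, 0.78]},
    {"claw": 0, "offset": [0, -1.0, -0.1], "twist": [0, 0, 0.86]},
  ],
)

```text
time_s: 8.0
ee_pos: [0.5722, 0.0187, 0.2279]
tcp_rot: [1.764, -2.597, -0.001]
contact_force: [-0.5, -0.1, -1.6]
width: 0.171
```

```bash
python3 - <<'E'
from mv import *
y=np.radians(-130)
go((.56-.027*np.cos(y),.117-.08-.027*np.sin(y),.23),None)
s=read_camera("side");t=read_camera("top");cv2.imwrite("pics/s7.png",s);cv2.imwrite("pics/t7.png",t)
cv2.imwrite("pics/c7.png",np.hstack([s[80:380,150:512],t[50:350,130:460]]))
E
```

```text
pos [0.5722 0.0187 0.2279] x-axis yaw -111.64 zaxis [-0.002 -0.    -1.   ]
offset [-0.254  0.064 -0.014] twist None F [-0.46 -0.11 -1.62] w 14.53 t 8.0
```

View pics/c7.png

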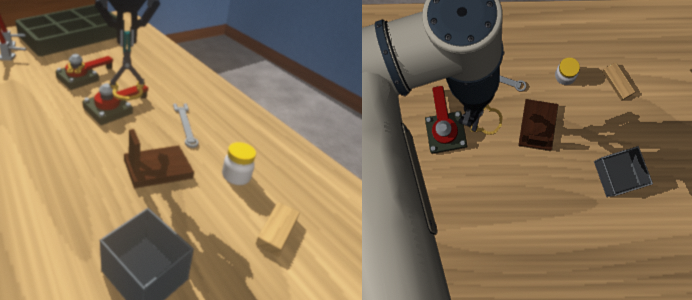

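```bash
python3 - <<'E'
from h import *
s=cv2.imread("pics/s7.png");t=cv2.imread("pics/t7.png")
k=8
print(proj("side",(.572,-.008,.13)),proj("top",(.572,-.008,.13)))
a=cv2.resize(s[135:205,235:300],None,fx=7,fy=7,interpolation=cv2.INTER_CUBIC);b=cv2.resize(t[145:200,235:275],None,fx=7,fy=7,interpolation=cv2.INTER_CUBIC)
b=cv2.copyMakeBorder(b,0,a.shape[0]-b.shape[0],0,0,0)
cv2.imwrite("pics/c8.png",np.hstack([a,b]))
E
```

```text
[280.35771968 170.7826521 ] [258.90981659 166.86905169]
```

View pics/c8.png

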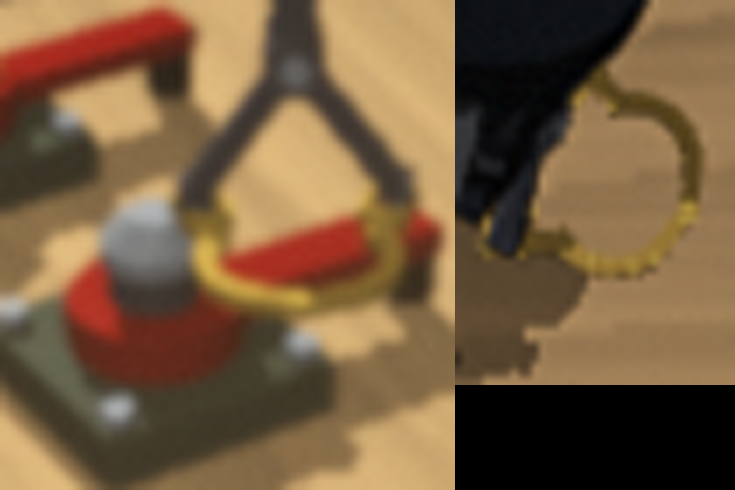

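```bash
cat > ring.py <<'E'
from h import *
from scipy.spatial.transform import Rotation as R
def ringpts(tcp,Rm,c,r,zt=0,n=60,lo=.6):
    th=np.linspace(-np.pi+lo,np.pi-lo,n)
    return [np.array(tcp)+Rm@np.array([c[0]+r*np.cos(a),c[1]+r*np.sin(a),c[2]-zt]) for a in th]
def draw(name,tcp,rv,c,crops,k=7,out="",post=None,tcpv=None):
    Rm=R.from_rotvec(rv).as_matrix(); os=[]
    for cam,(im,x0,y0,x1,y1) in crops.items():
        o=cv2.resize(im[y0:y1,x0:x1],None,fx=k,fy=k,interpolation=cv2.INTER_CUBIC)
        P=lambda pts:np.array([(proj(cam,p)-[x0,y0]+.5)*k for p in pts]).round().astype(int)
        for r in (.0225,.0295):
            for zt,col in((0,(255,0,255)),(.006,(255,255,0))):
                cv2.polylines(o,[P(ringpts(tcp,Rm,c,r,zt))],False,col,1)
        if post is not None:
            th=np.linspace(0,2*np.pi,50)
            for r,z in((.034,.045),(.0205,.061),(.010,.080)):
                cv2.polylines(o,[P([(post[0]+r*np.cos(a),post[1]+r*np.sin(a),z) for a in th])],False,(0,255,0),1)
        os.append(o)
    h=max(o.shape[0] for o in os)
    cv2.imwrite(name,np.hstack([cv2.copyMakeBorder(o,0,h-o.shape[0],0,0,0) for o in os]))
E
python3 - <<'E'
from ring import *
s=cv2.imread("pics/s7.png");t=cv2.imread("pics/t7.png")
st=robot.sense()
draw("pics/d1.png",st["ee_pos"],st["tcp_rot"],(.026,0,.105),{"side":(s,235,135,300,205),"top":(t,205,140,275,205)},post=(.560,.117))
E
```

```text
(no output)
```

View pics/d1.png

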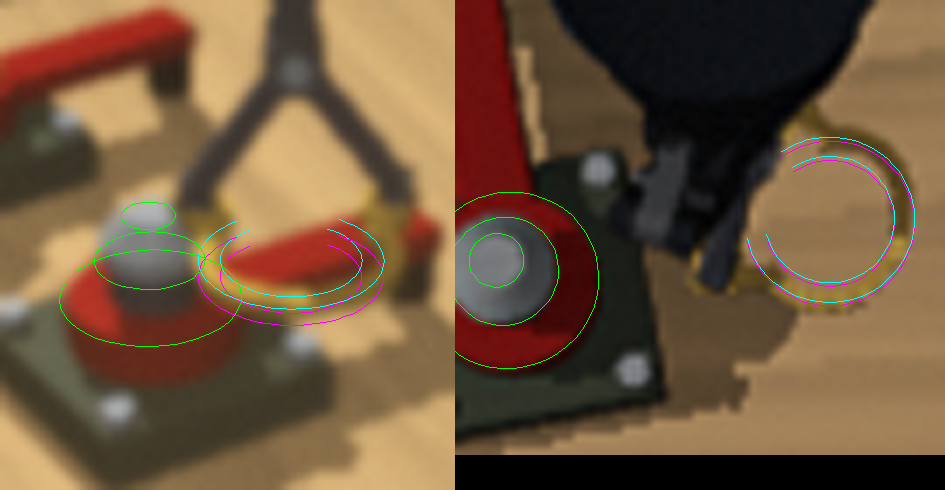

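```bash
cat > fit.py <<'E'
from ring import *
from scipy.optimize import differential_evolution, minimize
def ymask(im):
    h=cv2.cvtColor(im,cv2.COLOR_BGR2HSV).astype(int)
    return ((h[...,0]>=18)&(h[...,0]<=32)&(h[...,1]>=150)&(h[...,2]>60)).astype(np.uint8)
K=4
def render(cam,tcp,Rm,c,ri,ro,box,lo=.9):
    x0,y0,x1,y1=box
    m=np.zeros(((y1-y0)*K,(x1-x0)*K),np.uint8)
    P=lambda r,zt:np.array([(proj(cam,p)-[x0,y0]+.5)*K for p in ringpts(tcp,Rm,c,r,zt,40,lo)])
    A=[P(ri,0),P(ro,0),P(ro,.006),P(ri,.006)]
    for i in range(39):
        q=np.vstack([a[i:i+2] for a in A]).astype(np.int32)
        cv2.fillConvexPoly(m,cv2.convexHull(q),1)
    return cv2.resize(m.astype(np.float32),(x1-x0,y1-y0),interpolation=cv2.INTER_AREA)
E
python3 - <<'E'
from fit import *
s=cv2.imread("pics/s7.png");t=cv2.imread("pics/t7.png")
a=cv2.resize(ymask(s[135:205,235:300])*255,None,fx=7,fy=7,interpolation=0);b=cv2.resize(ymask(t[140:205,205:275])*255,None,fx=7,fy=7,interpolation=0)
b=cv2.copyMakeBorder(b,0,a.shape[0]-b.shape[0],0,0,0)
cv2.imwrite("pics/m1.png",np.hstack([a,b]))
st=robot.sense();tcp=np.array(st["ee_pos"]);Rm=R.from_rotvec(st["tcp_rot"]).as_matrix()
piv=tcp+Rm@[0,0,.0313]; q=proj("side",piv); print("pivot proj side crop",(q+.5-[235,135])*7,"expected 295,72"); q=proj("side",piv-[0,0,.01]);print((q+.5-[235,135])*7)
E
```

```text
pivot proj side crop [289.35705654  29.19736202] expected 295,72
[289.09985819  58.16581507]
```

View pics/m1.png

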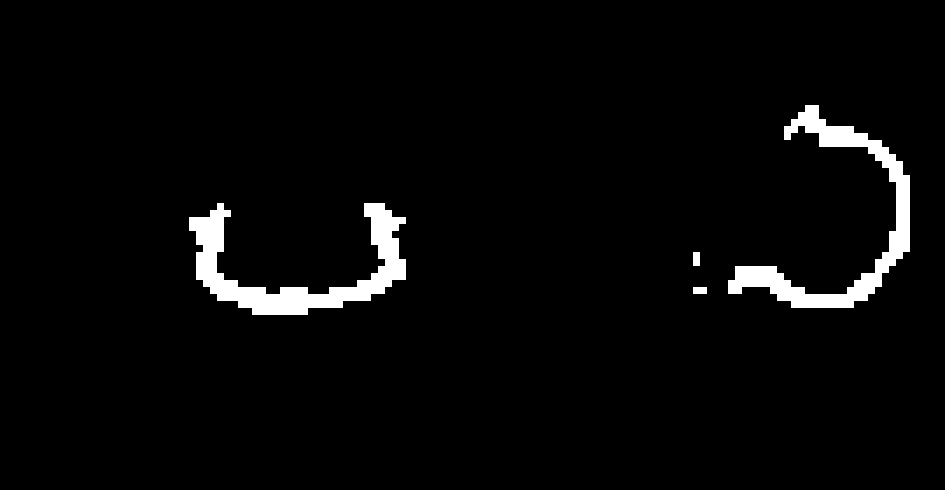

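```bash
cat >> fit.py <<'E'
def fit(s,t,tcp,rv,bs,bt,x0=(.026,0,.108,.024),ms=None,mt=None,usepitch=False):
    Rm0=R.from_rotvec(rv).as_matrix()
    I={}
    for cam,im,b in(("side",s,bs),("top",t,bt)):
        if im is None: continue
        c=im[b[1]:b[3],b[0]:b[2]]; y=ymask(c).astype(np.float32)
        dark=(c.max(2)<75)&(y==0)
        I[cam]=(y,dark,b)
    def cost(p):
        J=0
        Rm=Rm0@R.from_rotvec([p[5],p[4],0]).as_matrix() if usepitch else Rm0
        for cam,(y,dark,b) in I.items():
            m=render(cam,tcp,Rm,p[:3],p[3]-.0035,p[3]+.0035,b,1.05)
            w=np.where(dark,0,1)
            inter=np.minimum(m,y)*w; un=np.maximum(m,y)*w
            J+=1-inter.sum()/un.sum()
        return J
    bd=[(x0[0]-.012,x0[0]+.012),(-.008,.008),(x0[2]-.012,x0[2]+.012),(.022,.029)]
    if usepitch: bd+=[(-.15,.15)]*2
    r=differential_evolution(cost,bd,maxiter=40,popsize=10,seed=1,tol=1e-4)
    r2=minimize(cost,r.x,method="Nelder-Mead",options=dict(xatol=1e-5,fatol=1e-4))
    return r2.x,r2.fun
E
cat > runfit.py <<'E'
from fit import *
import sys
st=robot.sense()
s=cv2.imread("pics/s7.png");t=cv2.imread("pics/t7.png")
for up in(0,1):
    p,f=fit(s,t,np.array(st["ee_pos"]),st["tcp_rot"],(235,150,300,190),(225,145,275,195),usepitch=up);print(np.round(p,4),f)
for a,b in((s,None),(None,t)):
    p,f=fit(a,b,np.array(st["ee_pos"]),st["tcp_rot"],(235,150,300,190),(225,145,275,195));print(np.round(p,4),f)
E
time python3 runfit.py
```

```text
Traceback (most recent call last):
  File "fit.py", line 28, in cost
    m=render(cam,tcp,Rm,p[:3],p[3]-.0035,p[3]+.0035,b,1.05)
  File "fit.py", line 11, in render
    A=[P(ri,0),P(ro,0),P(ro,.006),P(ri,.006)]
                                  ~^^^^^^^^^
  File "fit.py", line 10, in <lambda>
    P=lambda r,zt:np.array([(proj(cam,p)-[x0,y0]+.5)*K for p in ringpts(tcp,Rm,c,r,zt,40,lo)])
                             ~~~~^^^^^^^
  File "h.py", line 12, in proj
    i=camera_info(c);K=np.array(i["intrinsics"]);T=np.array(i["pose"])
ValueError: time passes only in moves, steps and waits

The above exception was the direct cause of the following exception:

Traceback (most recent call last):
  File "runfit.py", line 6, in <module>
    p,f=fit(s,t,np.array(st["ee_pos"]),st["tcp_rot"],(235,150,300,190),(225,145,275,195),usepitch=up);print(np.round(p,4),f)
        ~~~^^^^^^^^^^^^^^^^^^^^^^^^^^^^^^^^^^^^^^^^^^^^^^^^^^^^^^^^^^^^^^^^^^^^^^^^^^^^^^^^^^^^^^^^^^
  File "fit.py", line 35, in fit
    r=differential_evolution(cost,bd,maxiter=40,popsize=10,seed=1,tol=1e-4)
RuntimeError: The map-like callable must be of the form f(func, iterable), returning a sequence of numbers the same length as 'iterable'

real	0m7.084s
user	0m3.392s
sys	0m0.865s
```

Too many camera_info calls; I'll cache the calibration.

```bash
python3 - <<'E'
import re
s=open("h.py").read()
s=s.replace("def ray(","_C={}\ndef ci(c):\n    if c not in _C: _C[c]=camera_info(c)\n    return _C[c]\ndef ray(",1).replace("i=camera_info(c)","i=ci(c)").replace("_C[c]=camera_info(c)","_C[c]=camera_info(c)")
open("h.py","w").write(s)
f=open("fit.py").read()
f=f.replace('P=lambda r,zt:np.array([(proj(cam,p)-[x0,y0]+.5)*K for p in ringpts(tcp,Rm,c,r,zt,40,lo)])','''
    i=ci(cam);KK=np.array(i["intrinsics"]);T=np.array(i["pose"])
    th=np.linspace(-np.pi+lo,np.pi-lo,40)
    def P(r,zt):
        L=np.c_[c[0]+r*np.cos(th),c[1]+r*np.sin(th),np.full(40,c[2]-zt)]
        q=((L@Rm.T+tcp-T[:3,3])@T[:3,:3])@KK.T
        return (q[:,:2]/q[:,2:]-[x0,y0]+.5)*K''')
open("fit.py","w").write(f)
E
sed -n 1,12p h.py; time python3 runfit.py; python3 -c "
from h import *;print(robot.sense()['time_s'])"
```

```text
import numpy as np, cv2
from workcell import robot, read_camera, camera_info, boxes_of, place_of
_C={}
def ci(c):
    if c not in _C: _C[c]=camera_info(c)
    return _C[c]
def ray(c,p):
    i=ci(c);K=np.array(i["intrinsics"]);T=np.array(i["pose"])
    d=T[:3,:3]@np.linalg.solve(K,[p[0],p[1],1.]); return T[:3,3],d/np.linalg.norm(d)
def tri(ps,pt):
    (a,u),(b,v)=ray("side",ps),ray("top",pt)
    s=np.linalg.lstsq(np.c_[u,-v],b-a,rcond=None)[0]
[ 0.022  -0.0007  0.1013  0.0301] 0.7908261585416962
[ 0.0283  0.0043  0.0987  0.0302 -0.071   0.0548] 0.777225217528419
[ 0.0319 -0.002   0.0952  0.0301] 0.344316807738815
[0.0229 0.0009 0.0959 0.0296] 0.3913587977457733
8.1
real	0m20.093s
user	0m20.326s
sys	0m0.135s
```

```bash
python3 - <<'E'
from mv import *
go((.5693,.1405,.225))
E
```

```text
pos [0.5722 0.0187 0.2281] x-axis yaw -111.39 zaxis [-0.002 -0.    -1.   ]
offset [-0.749  0.314  0.02 ] twist None F [-0.67  0.13 -1.46] w 14.12 t 8.1
```

Request:
step_arm(
  steps=[
    {"claw": 0, "offset": [-0.2, 0.08, 0], "twist": [0, 0, 0]},
    {"claw": 0, "offset": [-0.4, 0.17, 0], "twist": [0, 0, 0]},
    {"claw": 0, "offset": [-0.6, 0.25, 0], "twist": [0, 0, 0]},
    {"claw": 0, "offset": [-0.75, 0.315, 0.02], "twist": [0, 0, 0]},
    {"claw": 0, "offset": [-0.75, 0.315, 0.02], "twist": [0, 0, 0]},
    {"claw": 0, "offset": [-0.75, 0.315, 0.02], "twist": [0, 0, 0]},
    {"claw": 0, "offset": [-0.75, 0.315, 0.02], "twist": [0, 0, 0]},
  ],
)

```text
time_s: 8.98
ee_pos: [0.5697, 0.1399, 0.2261]
tcp_rot: [1.772, -2.594, 0.0]
contact_force: [-0.3, 0.2, -2.0]
width: 0.167
```

```bash
cat > look.py <<'E'
from ring import *
from mv import go
import sys
n=sys.argv[1]
s=read_camera("side");t=read_camera("top");cv2.imwrite(f"pics/s{n}.png",s);cv2.imwrite(f"pics/t{n}.png",t)
go((.5693,.1405,.2))
bs=(225,125,290,210);bt=(180,140,230,200)
ims=[]
for im,b in((s,bs),(t,bt)):
    ims.append(cv2.resize(im[b[1]:b[3],b[0]:b[2]],None,fx=7,fy=7,interpolation=cv2.INTER_CUBIC))
ims[1]=cv2.copyMakeBorder(ims[1],0,ims[0].shape[0]-ims[1].shape[0],0,0,0)
cv2.imwrite(f"pics/l{n}.png",np.hstack(ims))
E
python3 look.py 9
```

```text
pos [0.5697 0.14   0.2262] x-axis yaw -111.34 zaxis [ 0.  0. -1.]
offset [-0.002  0.004  0.174] twist None F [-0.01 -0.14 -1.84] w 14.16 t 9.07
```

View pics/l9.png

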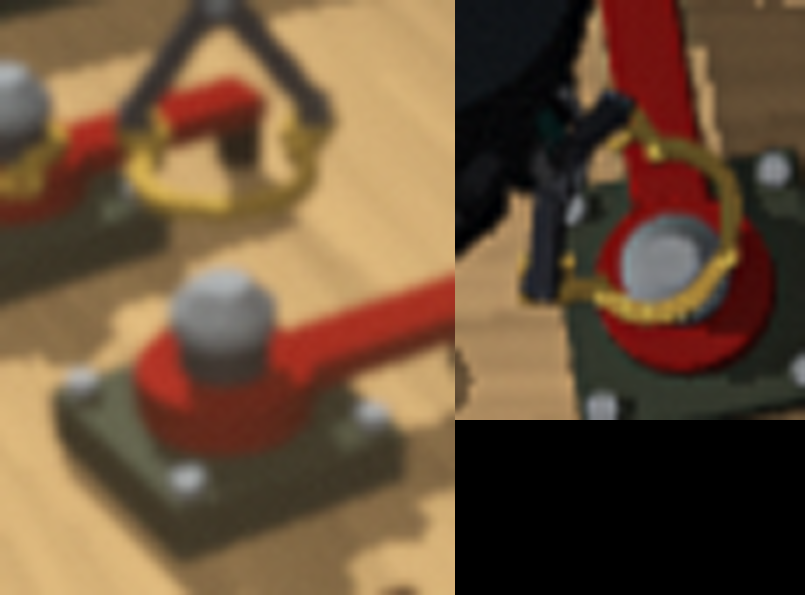

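Request:
step_arm(
  steps=[
    {"claw": 0, "offset": [0, 0, 0.05], "twist": [0, 0, 0]},
    {"claw": 0, "offset": [0, 0, 0.11], "twist": [0, 0, 0]},
    {"claw": 0, "offset": [0, 0, 0.17], "twist": [0, 0, 0]},
    {"claw": 0, "offset": [0, 0, 0.17], "twist": [0, 0, 0]},
    {"claw": 0, "offset": [0, 0, 0.17], "twist": [0, 0, 0]},
  ],
)

```text
time_s: 9.7
ee_pos: [0.5697, 0.1406, 0.2007]
tcp_rot: [-1.772, 2.594, -0.0]
contact_force: [0.4, -0.0, -2.5]
width: 0.166
```

```bash
python3 look.py 10
```

```text
pos [0.5698 0.1407 0.201 ] x-axis yaw -111.32 zaxis [ 0.001  0.    -1.   ]
offset [0.003 0.003 0.006] twist None F [ 0.55 -0.52 -1.56] w 14.32 t 9.8
```

View pics/l10.png

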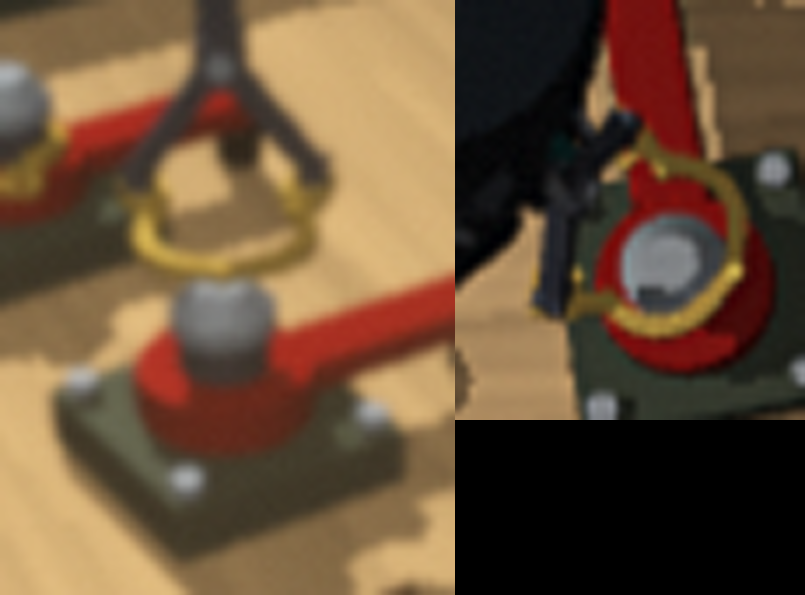

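Request:
step_arm(
  steps=[
    {"claw": 0, "offset": [0, 0.015, 0], "twist": [0, 0, 0]},
    {"claw": 0, "offset": [0, 0.015, 0.03], "twist": [0, 0, 0]},
    {"claw": 0, "offset": [0, 0.015, 0.06], "twist": [0, 0, 0]},
    {"claw": 0, "offset": [0, 0.015, 0.09], "twist": [0, 0, 0]},
    {"claw": 0, "offset": [0, 0.015, 0.09], "twist": [0, 0, 0]},
    {"claw": 0, "offset": [0, 0.015, 0.09], "twist": [0, 0, 0]},
  ],
)

```text
time_s: 10.55
ee_pos: [0.5676, 0.1414, 0.1871]
tcp_rot: [-1.772, 2.594, -0.0]
contact_force: [-0.4, 0.1, -1.9]
width: 0.167
```

```bash
python3 look.py 11
```

```text
pos [0.5676 0.1415 0.1872] x-axis yaw -111.32 zaxis [ 0.  0. -1.]
offset [ 0.002 -0.013 -0.085] twist None F [ 0.48  0.65 -1.64] w 13.99 t 10.65
```

View pics/l11.png

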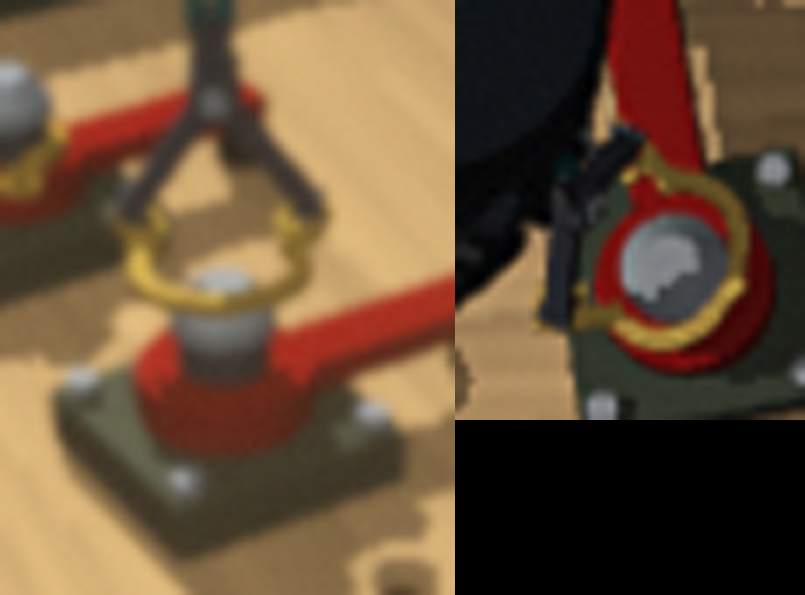

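Request:
step_arm(
  steps=[
    {"claw": 0, "offset": [0, 0, 0.03], "twist": [0, 0, 0]},
    {"claw": 0, "offset": [0, 0, 0.06], "twist": [0, 0, 0]},
    {"claw": 0, "offset": [0, 0, 0.09], "twist": [0, 0, 0]},
    {"claw": 0, "offset": [0, 0, 0.09], "twist": [0, 0, 0]},
    {"claw": 0, "offset": [0, 0, 0.09], "twist": [0, 0, 0]},
  ],
)

```text
time_s: 11.28
ee_pos: [0.5676, 0.1415, 0.1736]
tcp_rot: [-1.772, 2.594, -0.0]
contact_force: [0.7, 0.6, -2.0]
width: 0.167
```

```bash
python3 look.py 12
```

```text
pos [0.5676 0.1415 0.1737] x-axis yaw -111.32 zaxis [ 0.  0. -1.]
offset [ 0.002 -0.013 -0.175] twist None F [-0.03  0.45 -1.91] w 14.09 t 11.38
```

View pics/l12.png

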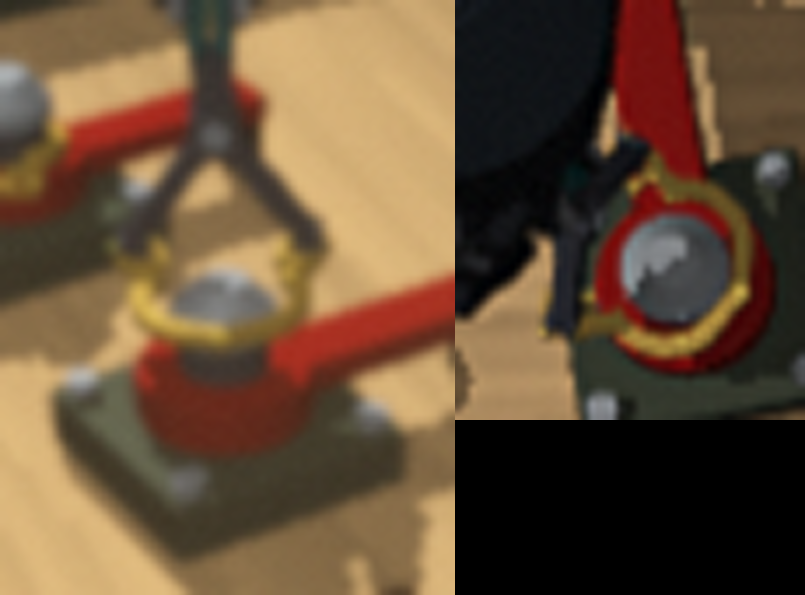

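Request:
step_arm(
  steps=[
    {"claw": 0, "offset": [0, 0, 0.02], "twist": [0, 0, 0]},
    {"claw": 0, "offset": [0, 0, 0.04], "twist": [0, 0, 0]},
    {"claw": 0, "offset": [0, 0, 0.06], "twist": [0, 0, 0]},
    {"claw": 0, "offset": [0, 0, 0.08], "twist": [0, 0, 0]},
    {"claw": 0, "offset": [0, 0, 0.08], "twist": [0, 0, 0]},
  ],
)

```text
time_s: 12.0
ee_pos: [0.5673, 0.1414, 0.1612]
tcp_rot: [1.772, -2.594, -0.0]
contact_force: [-0.2, -0.5, -2.1]
width: 0.167
```

```bash
python3 look.py 13
```

```text
pos [0.5676 0.1414 0.1616] x-axis yaw -111.32 zaxis [ 0. -0. -1.]
offset [ 0.002 -0.013 -0.256] twist None F [ 0.87  0.03 -1.48] w 14.22 t 12.1
```

View pics/l13.png

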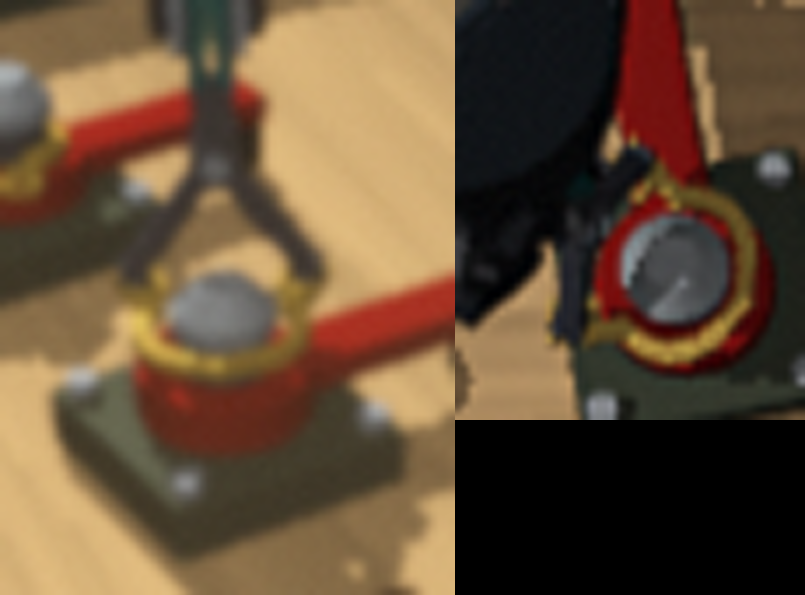

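Request:
step_arm(
  steps=[
    {"claw": 0, "offset": [0, 0, 0.015], "twist": [0, 0, 0]},
    {"claw": 0, "offset": [0, 0, 0.03], "twist": [0, 0, 0]},
    {"claw": 0, "offset": [0, 0, 0.04], "twist": [0, 0, 0]},
    {"claw": 0, "offset": [0, 0, 0.04], "twist": [0, 0, 0]},
  ],
)

```text
time_s: 12.6
ee_pos: [0.5674, 0.1414, 0.1553]
tcp_rot: [1.772, -2.594, -0.0]
contact_force: [0.1, -0.3, -2.2]
width: 0.164
```

Request:
step_arm(
  steps=[
    {"claw": 0, "offset": [0, 0, 0.015], "twist": [0, 0, 0]},
    {"claw": 0, "offset": [0, 0, 0.015], "twist": [0, 0, 0]},
  ],
)

```text
time_s: 12.85
ee_pos: [0.5674, 0.1414, 0.153]
tcp_rot: [1.772, -2.594, -0.0]
contact_force: [0.3, 1.0, -1.3]
width: 0.165
```

```bash
python3 look.py 14
```

```text
pos [0.5675 0.1414 0.1533] x-axis yaw -111.32 zaxis [-0. -0. -1.]
offset [ 0.001 -0.014 -0.311] twist None F [ 0.33  0.35 -1.35] w 14.51 t 12.95
```

View pics/l14.png

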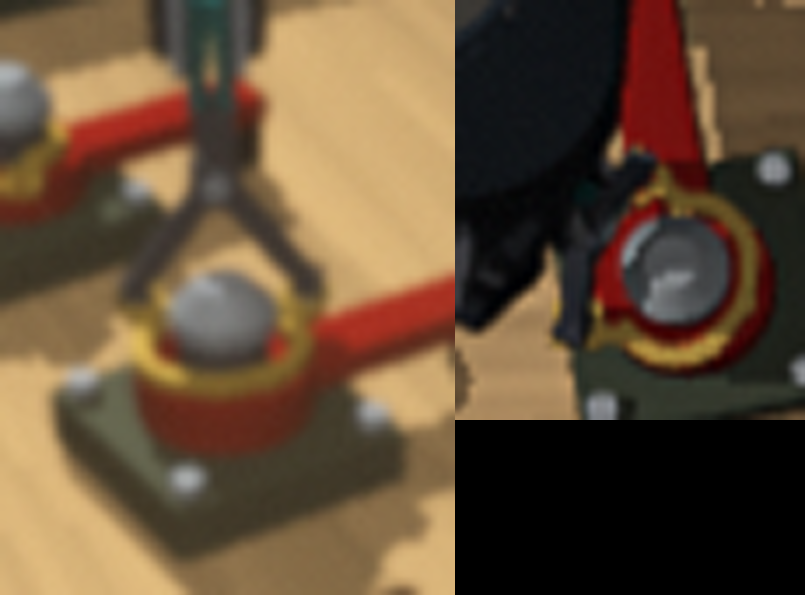

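Request:
step_arm(
  steps=[
    {"claw": 0, "offset": [0, 0, 0.01], "twist": [0, 0, 0]},
    {"claw": 0, "offset": [0, 0, 0.01], "twist": [0, 0, 0]},
    {"claw": 0, "offset": [0, 0, 0.01], "twist": [0, 0, 0]},
  ],
)

```text
time_s: 13.32
ee_pos: [0.5675, 0.1415, 0.1518]
tcp_rot: [-1.772, 2.594, -0.0]
contact_force: [-0.1, 0.0, -1.8]
width: 0.169
```

Request:
step_arm(
  steps=[
    {"claw": 0, "offset": [0, 0, 0.01], "twist": [0, 0, 0]},
    {"claw": 0, "offset": [0, 0, 0.01], "twist": [0, 0, 0]},
    {"claw": 0, "offset": [0, 0, 0.01], "twist": [0, 0, 0]},
  ],
)

```text
time_s: 13.7
ee_pos: [0.5675, 0.1415, 0.1503]
tcp_rot: [1.772, -2.594, 0.0]
contact_force: [-0.8, -0.9, -1.6]
width: 0.17
```

Request:
step_arm(
  steps=[
    {"claw": 0, "offset": [0, 0, 0.01], "twist": [0, 0, 0]},
    {"claw": 0, "offset": [0, 0, 0.01], "twist": [0, 0, 0]},
    {"claw": 0, "offset": [0, 0, 0.01], "twist": [0, 0, 0]},
  ],
)

```text
time_s: 14.08
ee_pos: [0.5675, 0.1415, 0.1488]
tcp_rot: [1.772, -2.594, 0.0]
contact_force: [-1.0, 0.4, -2.1]
width: 0.165
```

```bash
python3 look.py 15
```

```text
pos [0.5675 0.1415 0.1488] x-axis yaw -111.32 zaxis [ 0. -0. -1.]
offset [ 0.002 -0.014 -0.341] twist None F [-0.4  -0.12 -1.73] w 13.8 t 14.18
```

View pics/l15.png

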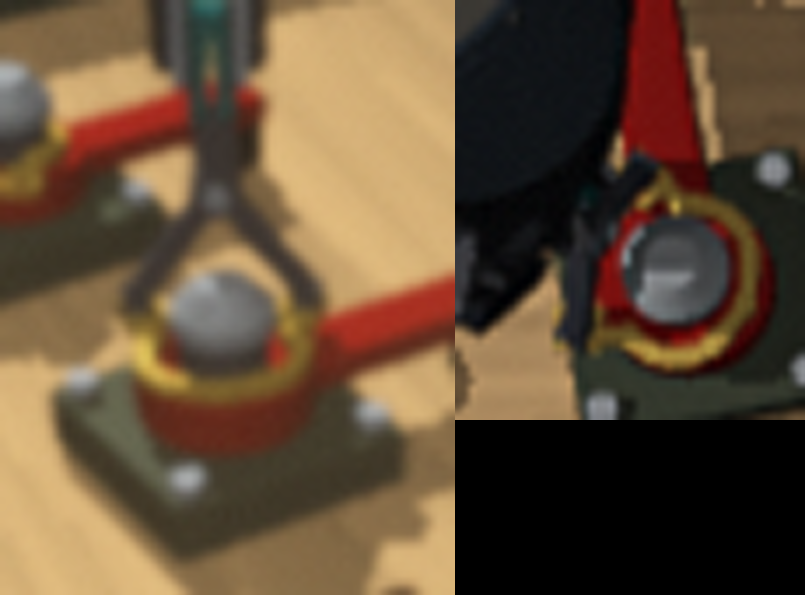

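Request:
step_arm(
  steps=[
    {"claw": 0, "offset": [0, 0, 0.01], "twist": [0, 0, 0]},
    {"claw": 0, "offset": [0, 0, 0.01], "twist": [0, 0, 0]},
    {"claw": 0, "offset": [0, 0, 0.01], "twist": [0, 0, 0]},
  ],
)

```text
time_s: 14.55
ee_pos: [0.5677, 0.1415, 0.1475]
tcp_rot: [-1.772, 2.594, -0.0]
contact_force: [-0.3, 0.2, 0.3]
width: 0.164
```

Request:
step_arm(
  steps=[
    {"claw": 0, "offset": [0, 0, 0.01], "twist": [0, 0, 0]},
    {"claw": 0, "offset": [0, 0, 0.01], "twist": [0, 0, 0]},
    {"claw": 0, "offset": [0, 0, 0.01], "twist": [0, 0, 0]},
  ],
)

```text
time_s: 14.92
ee_pos: [0.5681, 0.1415, 0.1467]
tcp_rot: [-1.771, 2.592, -0.001]
contact_force: [1.1, 0.0, 4.8]
width: 0.171
```

Request:
step_arm(
  steps=[
    {"claw": 0, "offset": [0, 0, 0.01], "twist": [0, 0, 0]},
    {"claw": 0, "offset": [0, 0, 0.01], "twist": [0, 0, 0]},
    {"claw": 0, "offset": [0, 0, 0.01], "twist": [0, 0, 0]},
  ],
)

```text
time_s: 15.3
ee_pos: [0.5686, 0.1417, 0.1462]
tcp_rot: [-1.771, 2.591, -0.002]
contact_force: [-1.1, 0.9, 10.1]
width: 0.164
```

Request:
step_arm(
  steps=[
    {"claw": 0, "offset": [0, 0, -0.014], "twist": [0, 0, 0]},
    {"claw": 0, "offset": [0, 0, -0.014], "twist": [0, 0, 0]},
  ],
)

```text
time_s: 15.55
ee_pos: [0.5678, 0.1416, 0.1467]
tcp_rot: [-1.772, 2.593, -0.0]
contact_force: [0.3, 0.2, 4.8]
width: 0.169
```

```bash
python3 look.py 16
```

```text
pos [0.5678 0.1415 0.1467] x-axis yaw -111.32 zaxis [ 0.001  0.    -1.   ]
offset [ 0.003 -0.012 -0.356] twist None F [ 0.56 -0.24  4.87] w 14.52 t 15.65
```

View pics/l16.png

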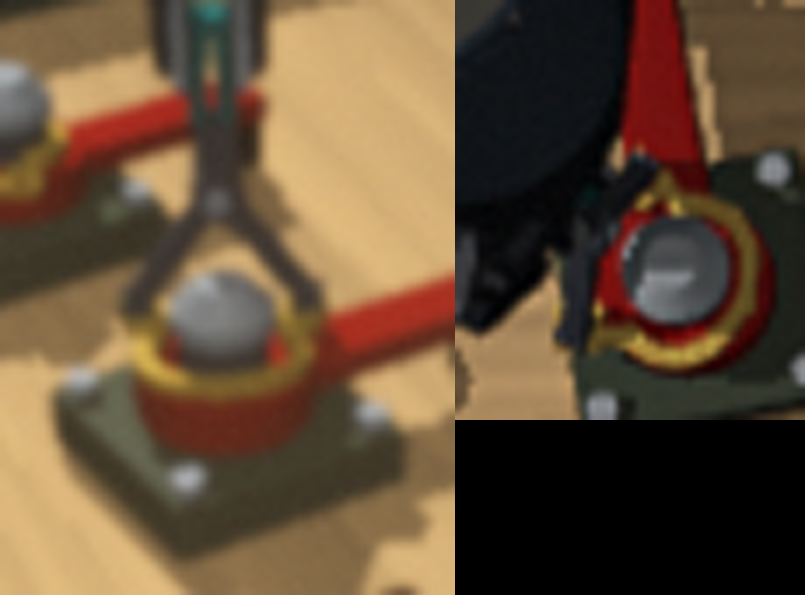

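Request:
step_arm(
  steps=[
    {"claw": 22, "offset": [-0.01, 0, 0.004], "twist": [0, 0, 0]},
    {"claw": 28, "offset": [-0.022, 0, 0.008], "twist": [0, 0, 0]},
    {"claw": 34, "offset": [-0.034, 0, 0.013], "twist": [0, 0, 0]},
    {"claw": 40, "offset": [-0.046, 0, 0.018], "twist": [0, 0, 0]},
    {"claw": 46, "offset": [-0.058, 0, 0.023], "twist": [0, 0, 0]},
    {"claw": 52, "offset": [-0.067, 0, 0.027], "twist": [0, 0, 0]},
    {"claw": 52, "offset": [-0.067, 0, 0.027], "twist": [0, 0, 0]},
    {"claw": 52, "offset": [-0.067, 0, 0.027], "twist": [0, 0, 0]},
  ],
)

```text
time_s: 16.65
ee_pos: [0.5726, 0.1512, 0.1442]
tcp_rot: [-1.771, 2.59, -0.003]
contact_force: [0.8, 0.5, 9.3]
width: 0.52
```

```bash
python3 look.py 17
```

```text
pos [0.5725 0.1512 0.1442] x-axis yaw -111.29 zaxis [ 0.004  0.001 -1.   ]
offset [ 0.073 -0.007 -0.372] twist None F [ 0.29  1.07 10.1 ] w 44.32 t 16.75
```

View pics/l17.png

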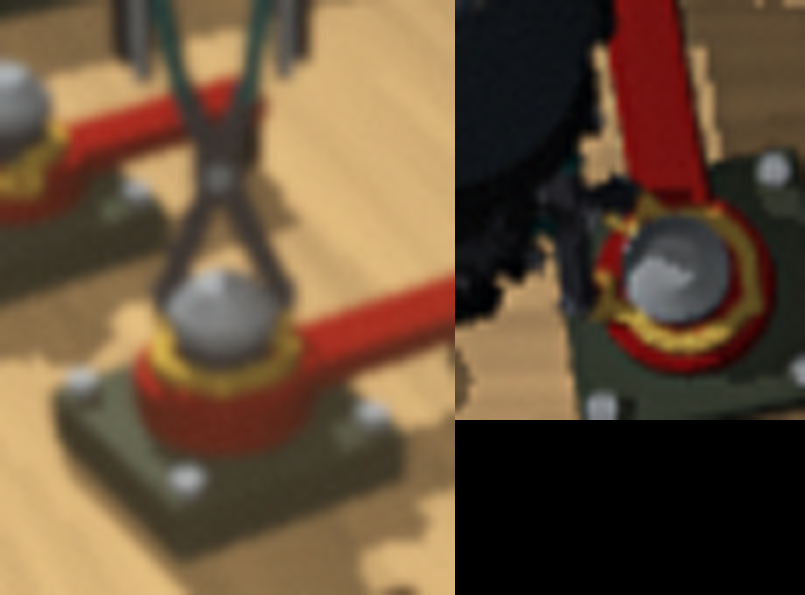

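Request:
step_arm(
  steps=[
    {"claw": 52, "offset": [0, 0, -0.025], "twist": [0, 0, 0]},
    {"claw": 52, "offset": [0, 0, -0.05], "twist": [0, 0, 0]},
    {"claw": 52, "offset": [0, 0, -0.08], "twist": [0, 0, 0]},
    {"claw": 52, "offset": [0, 0, -0.11], "twist": [0, 0, 0]},
    {"claw": 52, "offset": [0, 0, -0.11], "twist": [0, 0, 0]},
  ],
)

```text
time_s: 17.38
ee_pos: [0.5712, 0.1509, 0.1591]
tcp_rot: [-1.772, 2.594, -0.0]
contact_force: [0.4, 0.7, -2.4]
width: 0.519
```

```bash
python3 look.py 18
```

```text
pos [0.571  0.1508 0.1587] x-axis yaw -111.33 zaxis [-0.  0. -1.]
offset [ 0.068 -0.014 -0.275] twist None F [-0.27  0.42 -1.91] w 44.4 t 17.48
```

View pics/l18.png

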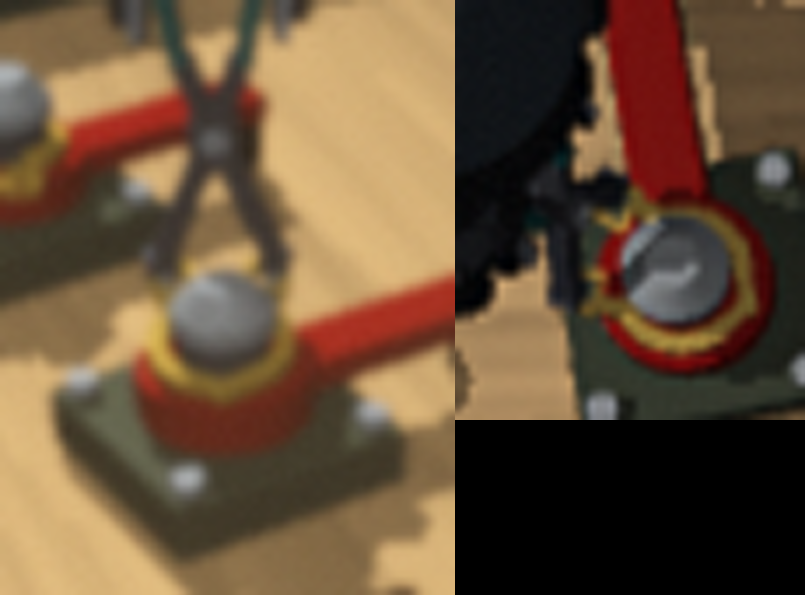

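```bash
python3 - <<'E'
import cv2,numpy as np
s=cv2.imread("pics/s18.png");t=cv2.imread("pics/t18.png")
a=cv2.resize(s[145:190,200:275],None,fx=10,fy=10,interpolation=cv2.INTER_CUBIC)
cv2.imwrite("pics/e1.png",a)
E
```

```text
(no output)
```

View pics/e1.png

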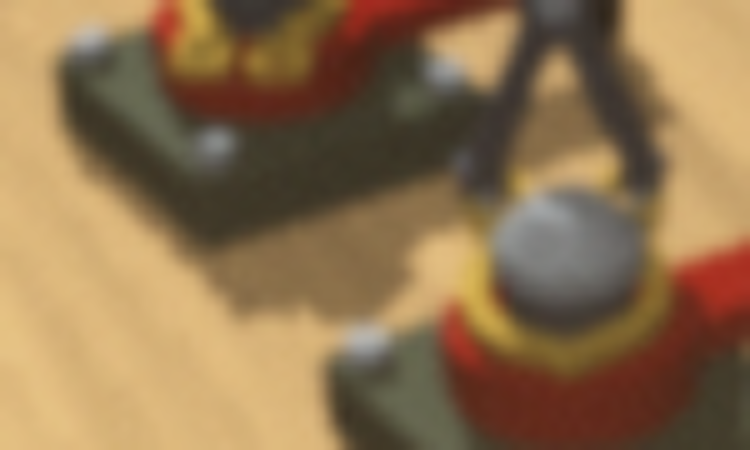

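Request:
step_arm(
  steps=[
    {"claw": 52, "offset": [0, 0, 0.04], "twist": [0, 0, 0]},
    {"claw": 52, "offset": [0, 0, 0.08], "twist": [0, 0, 0]},
    {"claw": 54, "offset": [0, 0, 0.09], "twist": [0, 0, 0]},
    {"claw": 57, "offset": [0, 0, 0.095], "twist": [0, 0, 0]},
    {"claw": 57, "offset": [0, 0, 0.095], "twist": [0, 0, 0]},
    {"claw": 57, "offset": [0, 0, 0.095], "twist": [0, 0, 0]},
  ],
)

```text
time_s: 18.23
ee_pos: [0.5711, 0.1508, 0.1446]
tcp_rot: [-1.772, 2.594, 0.0]
contact_force: [1.0, -0.8, -2.0]
width: 0.571
```

```bash
cat > look2.py <<'E'
from mv import *
import sys
n=sys.argv[1]
s=read_camera("side");t=read_camera("top");cv2.imwrite(f"pics/s{n}.png",s);cv2.imwrite(f"pics/t{n}.png",t)
go((.571,.1508,.145))
a=cv2.resize(s[130:195,230:280],None,fx=9,fy=9,interpolation=cv2.INTER_CUBIC);b=cv2.resize(t[155:200,192:227],None,fx=9,fy=9,interpolation=cv2.INTER_CUBIC)
b=cv2.copyMakeBorder(b,0,a.shape[0]-b.shape[0],0,0,0)
cv2.imwrite(f"pics/l{n}.png",np.hstack([a,b]))
E
python3 look2.py 19
```

```text
pos [0.5711 0.1508 0.1447] x-axis yaw -111.32 zaxis [ 0.  0. -1.]
offset [ 0.001  0.001 -0.002] twist None F [ 1.15 -0.16 -1.87] w 48.62 t 18.32
```

View pics/l19.png

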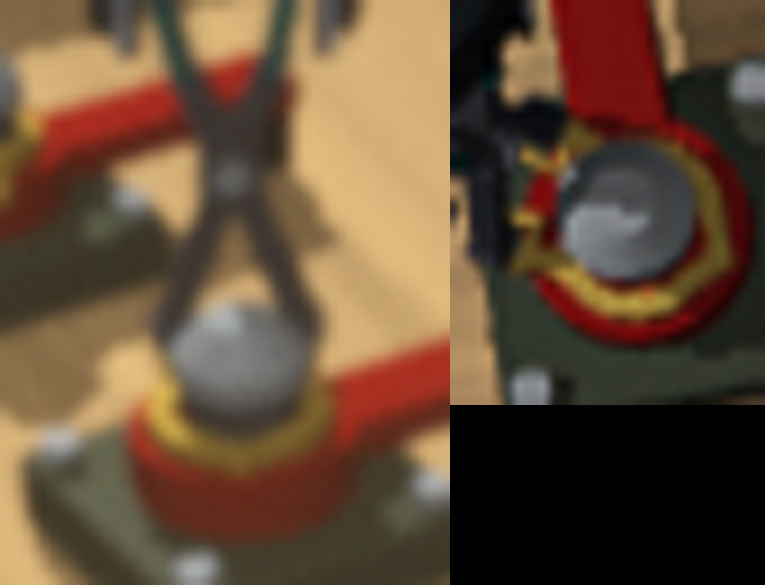

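Request:
step_arm(
  steps=[
    {"claw": 57, "offset": [0, 0, -0.02], "twist": [0, 0, 0]},
    {"claw": 57, "offset": [0, 0, -0.05], "twist": [0, 0, 0]},
    {"claw": 57, "offset": [0, 0, -0.08], "twist": [0, 0, 0]},
    {"claw": 57, "offset": [0, 0, -0.09], "twist": [0, 0, 0]},
    {"claw": 57, "offset": [0, 0, -0.09], "twist": [0, 0, 0]},
  ],
)

```text
time_s: 18.95
ee_pos: [0.5712, 0.1509, 0.1582]
tcp_rot: [-1.772, 2.594, -0.0]
contact_force: [-0.7, 0.0, -1.8]
width: 0.571
```

```bash
python3 look2.py 20
```

```text
pos [0.5711 0.1508 0.158 ] x-axis yaw -111.32 zaxis [-0. -0. -1.]
offset [0.    0.    0.086] twist None F [ 0.08  0.76 -2.84] w 48.4 t 19.05
```

View pics/l20.png

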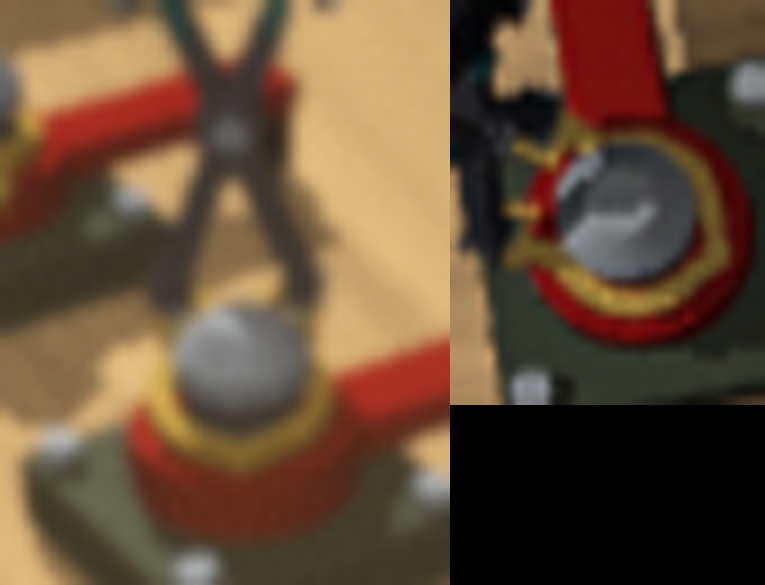

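Request:
step_arm(
  steps=[
    {"claw": 57, "offset": [0, 0, 0.04], "twist": [0, 0, 0]},
    {"claw": 57, "offset": [0, 0, 0.08], "twist": [0, 0, 0]},
    {"claw": 59, "offset": [0, 0, 0.1], "twist": [0, 0, 0]},
    {"claw": 61, "offset": [0, 0, 0.105], "twist": [0, 0, 0]},
    {"claw": 61, "offset": [0, 0, 0.105], "twist": [0, 0, 0]},
  ],
)

```text
time_s: 19.68
ee_pos: [0.5717, 0.1509, 0.1432]
tcp_rot: [-1.771, 2.593, -0.001]
contact_force: [0.1, 0.1, 3.1]
width: 0.613
```

```bash
python3 look2.py 21
```

```text
pos [0.5717 0.151  0.1431] x-axis yaw -111.31 zaxis [ 0.002  0.    -1.   ]
offset [ 0.003  0.004 -0.013] twist None F [0.68 0.09 4.17] w 51.71 t 19.77
```

View pics/l21.png

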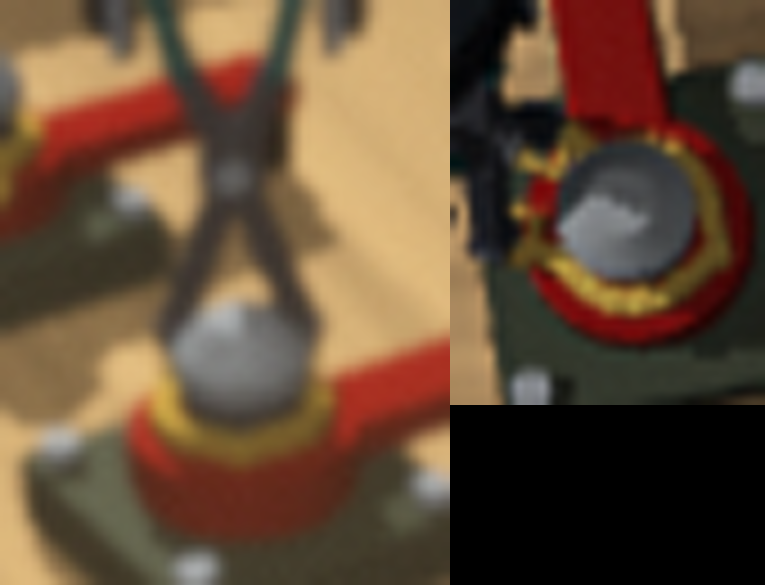

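Request:
step_arm(
  steps=[
    {"claw": 61, "offset": [0, 0, -0.02], "twist": [0, 0, 0]},
    {"claw": 61, "offset": [0, 0, -0.05], "twist": [0, 0, 0]},
    {"claw": 61, "offset": [0, 0, -0.08], "twist": [0, 0, 0]},
    {"claw": 61, "offset": [0, 0, -0.11], "twist": [0, 0, 0]},
    {"claw": 61, "offset": [0, 0, -0.11], "twist": [0, 0, 0]},
  ],
)

```text
time_s: 20.4
ee_pos: [0.5712, 0.1509, 0.1592]
tcp_rot: [-1.772, 2.594, 0.0]
contact_force: [0.1, 0.7, -1.4]
width: 0.611
```

```bash
python3 look2.py 22
```

```text
pos [0.5711 0.1508 0.1588] x-axis yaw -111.32 zaxis [-0.  0. -1.]
offset [0.    0.    0.092] twist None F [ 0.24 -0.05 -2.09] w 51.92 t 20.5
```

View pics/l22.png

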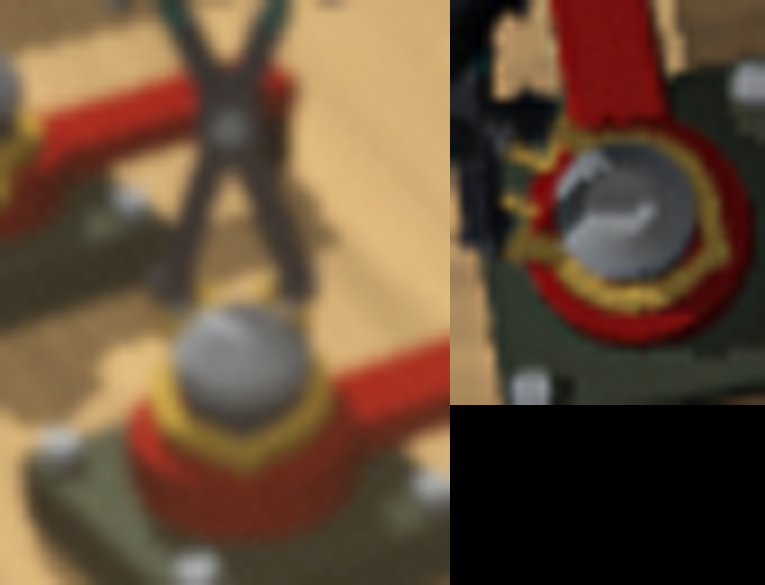

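Request:
step_arm(
  steps=[
    {"claw": 57, "offset": [0, 0, 0], "twist": [0, 0, 0]},
    {"claw": 57, "offset": [0, 0, -0.02], "twist": [0, 0, 0]},
    {"claw": 57, "offset": [0, 0, -0.04], "twist": [0, 0, 0]},
    {"claw": 57, "offset": [0, 0, -0.05], "twist": [0, 0, 0]},
    {"claw": 57, "offset": [0, 0, -0.05], "twist": [0, 0, 0]},
  ],
)

```text
time_s: 21.12
ee_pos: [0.5713, 0.1509, 0.1667]
tcp_rot: [-1.772, 2.594, -0.0]
contact_force: [0.2, -0.9, -2.4]
width: 0.574
```

```bash
python3 look2.py 23
```

```text
pos [0.5711 0.1509 0.1664] x-axis yaw -111.32 zaxis [ 0.  0. -1.]
offset [0.001 0.001 0.143] twist None F [ 0.6  -0.82 -1.92] w 48.44 t 21.23
```

View pics/l23.png

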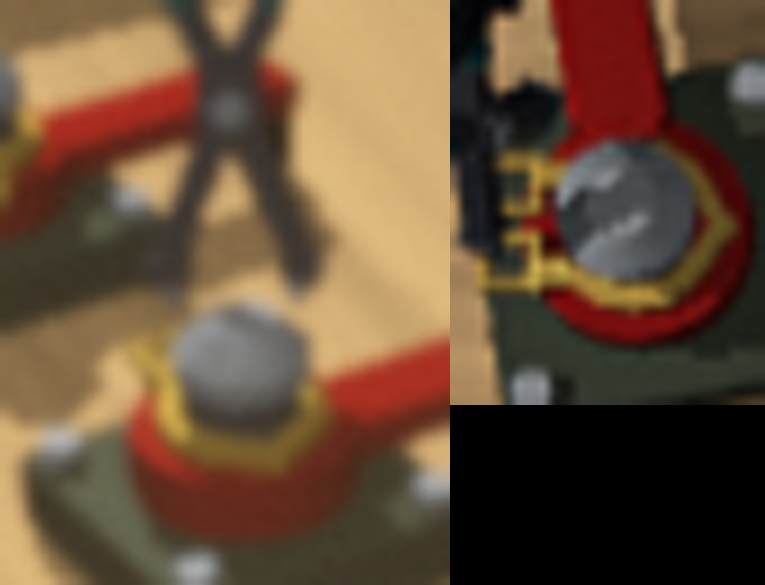

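Request:
step_arm(
  steps=[
    {"claw": 55, "offset": [0, 0, -0.1], "twist": [0, 0, 0]},
    {"claw": 55, "offset": [0, 0, -0.25], "twist": [0, 0, 0]},
    {"claw": 55, "offset": [0, 0, -0.4], "twist": [0, 0, 0]},
    {"claw": 55, "offset": [0, 0, -0.5], "twist": [0, 0, 0]},
    {"claw": 55, "offset": [0, 0, -0.5], "twist": [0, 0, 0]},
  ],
)

```text
time_s: 21.85
ee_pos: [0.5718, 0.151, 0.2429]
tcp_rot: [-1.77, 2.592, -0.001]
contact_force: [0.7, 0.3, -2.4]
width: 0.549
```

```bash
python3 look2.py 24; python3 -c "
from mv import *
go((.4446,-.3457,.24))
print(robot.sense()['joint_positions'])"
```

```text
pos [0.5708 0.1509 0.2406] x-axis yaw -111.32 zaxis [-0.001 -0.    -1.   ]
offset [-0.    -0.002  0.638] twist None F [ 0.86  0.   -1.84] w 47.03 t 21.95
pos [0.5708 0.1509 0.2406] x-axis yaw -111.32 zaxis [-0.001 -0.    -1.   ]
offset [ 3.39  -0.42   0.005] twist None F [ 0.86  0.   -1.84] w 47.03 t 21.95
[ 5.22657222e-01  3.35040235e-01  2.42258314e-01 -5.65063493e-04
 -1.47905698e+00 -8.94777216e-01]
```

View pics/l24.png

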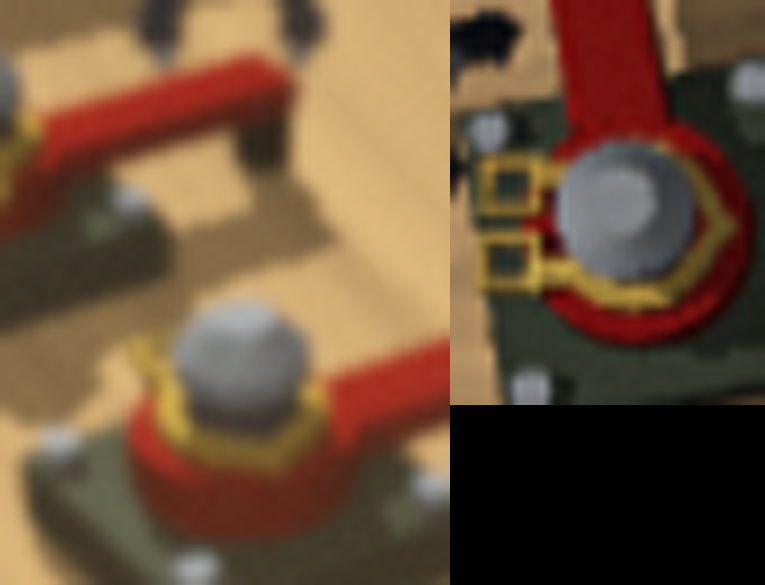

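Request:
step_arm(
  steps=[
    {"claw": 52, "offset": [0.1, -0.012, 0], "twist": [0, 0, 0]},
    {"claw": 52, "offset": [0.25, -0.03, 0], "twist": [0, 0, 0]},
    {"claw": 52, "offset": [0.45, -0.055, 0], "twist": [0, 0, 0]},
    {"claw": 52, "offset": [0.65, -0.08, 0], "twist": [0, 0, 0]},
    {"claw": 52, "offset": [0.85, -0.105, 0], "twist": [0, 0, 0]},
  ],
)

```text
time_s: 22.58
ee_pos: [0.5384, 0.024, 0.2413]
tcp_rot: [1.771, -2.594, 0.0]
contact_force: [0.6, -0.2, -2.0]
width: 0.526
```

Request:
step_arm(
  steps=[
    {"claw": 52, "offset": [0.2, -0.025, 0], "twist": [0, 0, 0]},
    {"claw": 52, "offset": [0.4, -0.05, 0], "twist": [0, 0, 0]},
    {"claw": 52, "offset": [0.6, -0.075, 0], "twist": [0, 0, 0]},
    {"claw": 52, "offset": [0.85, -0.105, 0], "twist": [0, 0, 0]},
  ],
)

```text
time_s: 23.08
ee_pos: [0.5065, -0.1001, 0.2413]
tcp_rot: [1.772, -2.594, -0.0]
contact_force: [-0.1, -0.8, -2.2]
width: 0.517
```

Request:
step_arm(
  steps=[
    {"claw": 52, "offset": [0.2, -0.025, 0], "twist": [0, 0, 0]},
    {"claw": 52, "offset": [0.4, -0.05, 0], "twist": [0, 0, 0]},
    {"claw": 52, "offset": [0.6, -0.075, 0], "twist": [0, 0, 0]},
    {"claw": 52, "offset": [0.85, -0.105, 0], "twist": [0, 0, 0]},
  ],
)

```text
time_s: 23.58
ee_pos: [0.4745, -0.2243, 0.2413]
tcp_rot: [1.772, -2.594, -0.0]
contact_force: [0.4, -0.2, -2.4]
width: 0.519
```

Request:
step_arm(
  steps=[
    {"claw": 52, "offset": [0.2, -0.025, 0], "twist": [0, 0, 0]},
    {"claw": 52, "offset": [0.4, -0.05, 0], "twist": [0, 0, 0]},
    {"claw": 52, "offset": [0.6, -0.075, 0], "twist": [0, 0, 0]},
    {"claw": 52, "offset": [0.75, -0.095, 0], "twist": [0, 0, 0]},
    {"claw": 52, "offset": [0.84, -0.105, 0], "twist": [0, 0, 0]},
    {"claw": 52, "offset": [0.84, -0.105, 0], "twist": [0, 0, 0]},
    {"claw": 52, "offset": [0.84, -0.105, 0], "twist": [0, 0, 0]},
  ],
)

```text
time_s: 24.45
ee_pos: [0.4447, -0.3454, 0.2414]
tcp_rot: [-1.772, 2.594, 0.0]
contact_force: [1.7, 0.4, -2.6]
width: 0.523
```

```bash
python3 - <<'E'
from mv import *
s=read_camera("side");t=read_camera("top");cv2.imwrite("pics/s25.png",s);cv2.imwrite("pics/t25.png",t)
go((.4446,-.3457,.115))
a=s[100:384,200:400];b=t[130:330,300:470]
a=cv2.resize(a,None,fx=2,fy=2);b=cv2.resize(b,None,fx=2.3,fy=2.3)
b=cv2.copyMakeBorder(b,0,a.shape[0]-b.shape[0],0,0,0)
cv2.imwrite("pics/l25.png",np.hstack([a,b]))
E
```

```text
pos [ 0.445  -0.3452  0.2414] x-axis yaw -111.28 zaxis [ 0.  0. -1.]
offset [0.004 0.002 0.843] twist None F [-0.06  0.8  -2.21] w 44.46 t 24.55
```

View pics/l25.png

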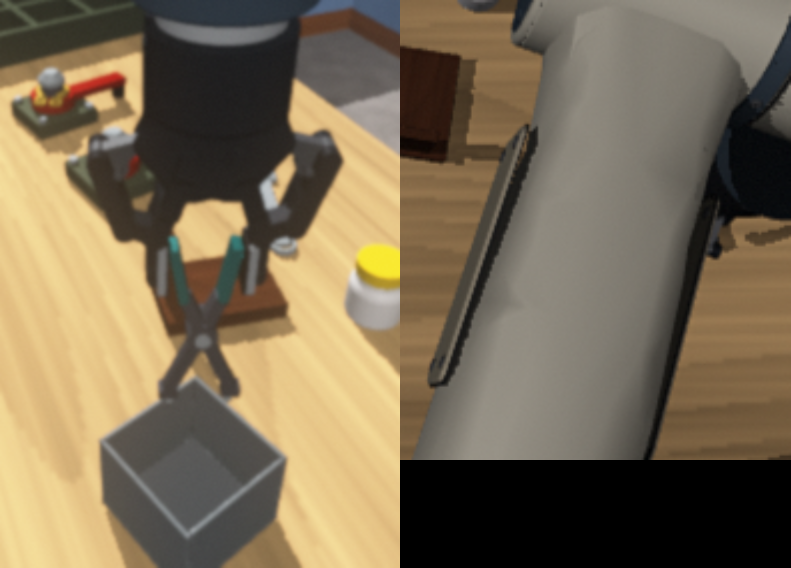

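Request:
step_arm(
  steps=[
    {"claw": 52, "offset": [0, 0, 0.1], "twist": [0, 0, 0]},
    {"claw": 52, "offset": [0, 0, 0.2], "twist": [0, 0, 0]},
    {"claw": 52, "offset": [0, 0, 0.3], "twist": [0, 0, 0]},
    {"claw": 52, "offset": [0, 0, 0.35], "twist": [0, 0, 0]},
    {"claw": 52, "offset": [0, 0, 0.35], "twist": [0, 0, 0]},
  ],
)

```text
time_s: 25.18
ee_pos: [0.4446, -0.3457, 0.1881]
tcp_rot: [1.772, -2.593, -0.002]
contact_force: [0.0, 0.5, -0.9]
width: 0.523
```

```bash
cat > look3.py <<'E'
from mv import *
import sys
n=sys.argv[1]
s=read_camera("side");cv2.imwrite(f"pics/s{n}.png",s)
go((.4446,-.3457,.115))
cv2.imwrite(f"pics/l{n}.png",cv2.resize(s[200:384,220:400],None,fx=3,fy=3))
E
python3 look3.py 26
```

```text
pos [ 0.4449 -0.3459  0.1889] x-axis yaw -111.33 zaxis [-0. -0. -1.]
offset [-0.001  0.003  0.492] twist None F [ 0.18  0.47 -1.39] w 44.12 t 25.23
```

View pics/l26.png

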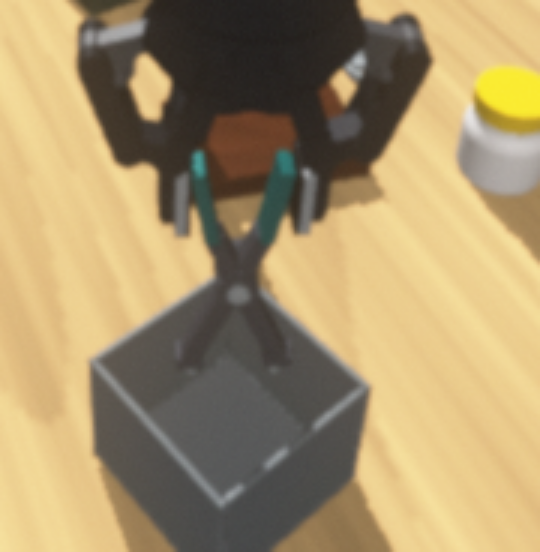

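Request:
step_arm(
  steps=[
    {"claw": 52, "offset": [0, 0, 0.1], "twist": [0, 0, 0]},
    {"claw": 52, "offset": [0, 0, 0.2], "twist": [0, 0, 0]},
    {"claw": 52, "offset": [0, 0, 0.3], "twist": [0, 0, 0]},
    {"claw": 52, "offset": [0, 0, 0.4], "twist": [0, 0, 0]},
    {"claw": 52, "offset": [0, 0, 0.48], "twist": [0, 0, 0]},
    {"claw": 52, "offset": [0, 0, 0.48], "twist": [0, 0, 0]},
    {"claw": 52, "offset": [0, 0, 0.48], "twist": [0, 0, 0]},
  ],
)

```text
time_s: 26.1
ee_pos: [0.4453, -0.3461, 0.1173]
tcp_rot: [-1.772, 2.594, -0.002]
contact_force: [0.2, -0.2, -1.7]
width: 0.52
```

```bash
python3 look3.py 27
```

```text
pos [ 0.4453 -0.3461  0.1175] x-axis yaw -111.32 zaxis [ 0.001 -0.001 -1.   ]
offset [-0.001  0.006  0.017] twist None F [ 0.43 -0.59 -1.79] w 44.17 t 26.15
```

View pics/l27.png

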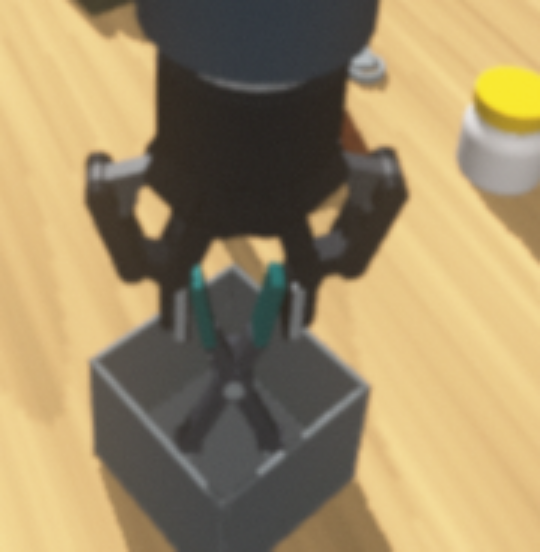

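Request:
step_arm(
  steps=[
    {"claw": 52, "offset": [0, 0, 0.03], "twist": [0, 0, 0]},
    {"claw": 52, "offset": [0, 0, 0.06], "twist": [0, 0, 0]},
    {"claw": 52, "offset": [0, 0, 0.06], "twist": [0, 0, 0]},
  ],
)

```text
time_s: 26.52
ee_pos: [0.4446, -0.3456, 0.1073]
tcp_rot: [1.772, -2.594, -0.001]
contact_force: [-0.4, 0.1, -1.2]
width: 0.523
```

Tips are close to the floor, so I'll open and then retreat straight up.

Request:
step_arm(
  steps=[
    {"claw": 65, "offset": [0, 0, 0.02], "twist": [0, 0, 0]},
    {"claw": 75, "offset": [0, 0, 0.02], "twist": [0, 0, 0]},
    {"claw": 90, "offset": [0, 0, 0.0], "twist": [0, 0, 0]},
    {"claw": 100, "offset": [0, 0, 0], "twist": [0, 0, 0]},
    {"claw": 100, "offset": [0, 0, 0], "twist": [0, 0, 0]},
    {"claw": 100, "offset": [0, 0, 0], "twist": [0, 0, 0]},
  ],
)

```text
time_s: 27.28
ee_pos: [0.4449, -0.3458, 0.1079]
tcp_rot: [-1.772, 2.594, -0.0]
contact_force: [-0.2, 0.0, 0.3]
width: 0.999
```

```bash
python3 look3.py 28
```

```text
pos [ 0.4449 -0.3458  0.1079] x-axis yaw -111.33 zaxis [ 0. -0. -1.]
offset [ 0.     0.002 -0.048] twist None F [-0.18  0.4   0.53] w 85.21 t 27.32
```

View pics/l28.png

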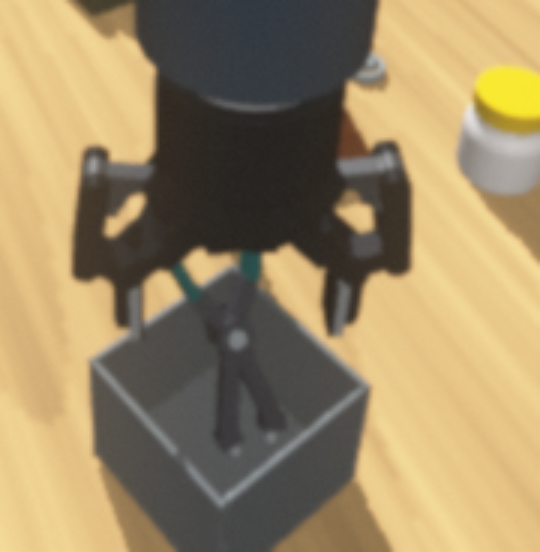

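The pliers are released and leaning back against the bin's rear corner. Next I'll go straight up, slowly at first.

Request:
step_arm(
  steps=[
    {"claw": 100, "offset": [0, 0, -0.1], "twist": [0, 0, 0]},
    {"claw": 100, "offset": [0, 0, -0.2], "twist": [0, 0, 0]},
    {"claw": 100, "offset": [0, 0, -0.35], "twist": [0, 0, 0]},
    {"claw": 100, "offset": [0, 0, -0.55], "twist": [0, 0, 0]},
    {"claw": 100, "offset": [0, 0, -0.8], "twist": [0, 0, 0]},
    {"claw": 100, "offset": [0, 0, -1.0], "twist": [0, 0, 0]},
    {"claw": 100, "offset": [0, 0, -1.0], "twist": [0, 0, 0]},
    {"claw": 100, "offset": [0, 0, -1.0], "twist": [0, 0, 0]},
  ],
)

```text
time_s: 28.32
ee_pos: [0.4448, -0.3456, 0.2581]
tcp_rot: [-1.772, 2.594, -0.0]
contact_force: [-0.0, 0.3, -0.3]
width: 1.001
```

```bash
python3 - <<'E'
from mv import *
s=read_camera("side");t=read_camera("top");cv2.imwrite("pics/s29.png",s);cv2.imwrite("pics/t29.png",t)
go((.4446,-.3457,.115))
a=cv2.resize(s[210:384,230:350],None,fx=3,fy=3);b=cv2.resize(t[140:215,180:240],None,fx=6,fy=6,interpolation=cv2.INTER_CUBIC)
b=cv2.copyMakeBorder(b,0,a.shape[0]-b.shape[0],0,0,0)
cv2.imwrite("pics/l29.png",np.hstack([a,b]))
cv2.imwrite("pics/l30.png",cv2.resize(s[140:210,200:300],None,fx=7,fy=7,interpolation=cv2.INTER_CUBIC))
E
```

```text
pos [ 0.4446 -0.3455  0.2572] x-axis yaw -111.32 zaxis [-0.001  0.001 -1.   ]
offset [ 0.001 -0.002  0.948] twist None F [ 0.04  0.16 -0.92] w 84.72 t 28.43
```

View pics/l29.png

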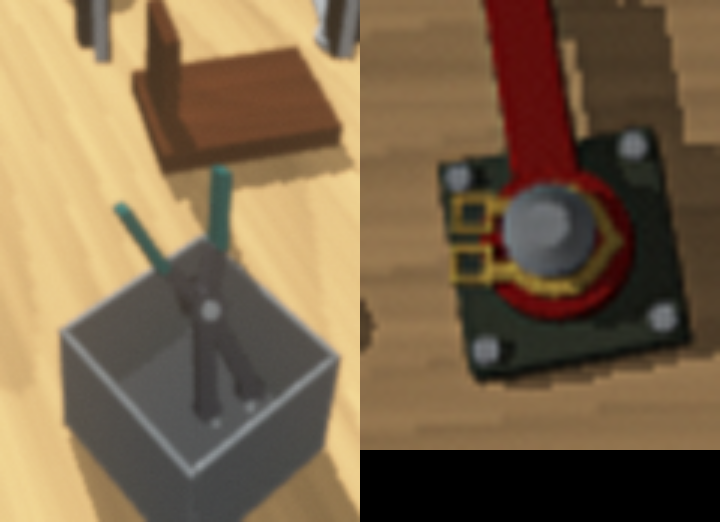

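View pics/l30.png

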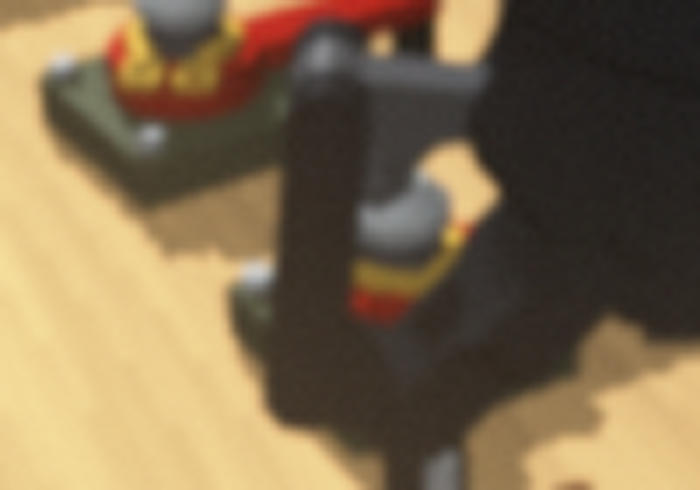

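```bash
python3 - <<'E'
from h import *
s=cv2.imread("pics/s24.png");t=cv2.imread("pics/t24.png")
c=np.array([.560,.117])
k=9
out=[]
for cam,im,(x0,y0,x1,y1) in(("side",s,(230,145,280,195)),("top",t,(187,150,227,200))):
    o=cv2.resize(im[y0:y1,x0:x1],None,fx=k,fy=k,interpolation=cv2.INTER_CUBIC)
    for zz,col in((.051,(255,0,255)),(.045,(255,255,0))):
        th=np.linspace(0,2*np.pi,60)
        P=lambda pts:np.array([(proj(cam,p)-[x0,y0]+.5)*k for p in pts]).round().astype(int)
        cv2.polylines(o,[P([(c[0]+.025*np.cos(a),c[1]+.025*np.sin(a),zz) for a in th])],False,col,1)
        for s_ in(-1,1):
            cv2.polylines(o,[P([(c[0]+s_*.012+dx*.006,c[1]+.036+dy*.006,zz) for dx,dy in((1,1),(1,-1),(-1,-1),(-1,1),(1,1))])],False,col,1)
    out.append(o)
h=max(o.shape[0] for o in out)
cv2.imwrite("pics/v1.png",np.hstack([cv2.copyMakeBorder(o,0,h-o.shape[0],0,0,0) for o in out]))
E
```

```text
(no output)
```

View pics/v1.png

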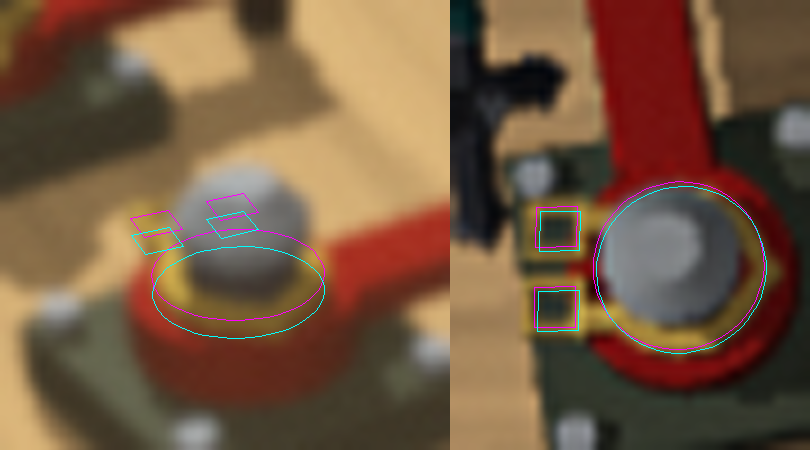

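```bash
python3 -c "
from h import *
print(robot.sign_off())"
```

```text
the job is handed in; nothing more can be done
None
```

I put the ring on the bare pillar and the pliers in the grey bin, tips down. I handed the job in at about 28.4 s, with the gripper open and clear above the bin. No verdict is reported at hand-in.

- **Fitting:** I squeezed the handles at 35 N and carried the spread ring over with the pliers. I lowered it until the hub pushed back with about 10 N, then eased the handles so it closed.
- **What went differently:** I had gripped the handles about 9 mm higher than planned. The first three times I drew the pliers up, the ring's ears came up with the pins. I lowered them again, eased further to about 48–52 mm, and the pins came free on the next lift. The ring dropped back onto the hub, turned about 20°.
- **Last checks:** The top view shows the ring closed around the pillar, with both eyes empty. Projecting a ring lying flat on the hub into both pictures matched to about 2 mm, near the limit of the camera calibration. This side check dates from just after the pins came out, because the gripper later hid part of the pillar from that camera; the final top view showed no change. The pliers lean in the bin. The highest force I saw at the end of any move was about 10 N.
- **Disagreement:** The network's top-view position for the pillar was about 4 pixels off from the hub outline, so I used the outline. Both cameras then agreed during the descent.

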